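Lock the lacquer plaque on the painting wheel with the pin spanner

TASK

Make the black lacquer plaque fast on the painting wheel: pull up the spring plunger of the hand rest, swing the rest away from over the plaque to the other hole of its index plate and let the plunger snap in; then take the pin spanner from its wooden stand, put both its pins fully into the two holes of the steel lock ring and turn the ring clockwise (seen from above) until it stops. Put the spanner back in its stand as it lay, and leave all the other pieces on the table where they are.

Things in the scene. Friction and masses are not known exactly. Their poses are not given: they have to be found in the camera images.
- wheel: Painting wheel fixture, fixed: round dark steel foot (r 72, 12 high), aluminium pedestal, on it a black lacquer plaque with gold marks (r 85, top at 50 above the table). Origin under the plaque's centre on the table, z up; its +y points to the hand rest's pivot post, 125 mm away (a 64 wide, 12 high base strip runs there, to y = 183). All of it may stand at any of a range of places and yaws.
- ring_top (a point): Centre of the lock ring's top face, on the ring's (vertical) axis, 66 above the table; turns with the ring. Ring: plain steel, outer diameter 96, bore 40, 16 high, lying on the plaque. Two 10 mm through holes, 16 deep, lie on this point's x axis at +32 and -32 mm. A low steel hub (r 19, top 4 mm below the ring's top) fills the bore.
- lock_ring (a joint): Turn of the lock ring, rad; grows clockwise seen from above, starts at 0 to 0.6, hard stop (tight) at 1.40. Turning it takes a steady 0.16 N m; it stays where it is left. It must finally read above 1.33.
- rest_bar (a joint): Swing of the hand rest about the pivot post, rad; grows anticlockwise seen from above. 0 = lying across the plaque and the ring, along the wheel's -y (as at the start); 0.90 = at the clear hole. The rest is a wooden bar 26 wide, 12 thick, underside 80 and top 92 above the table, reaching 192 from the pivot over the plaque, with a 66 mm aluminium tail on the other side. Held by the plunger; once free it moves easily, with slight friction; end stops at -0.05 and 1.15.
- pivot (a point): On the pivot's vertical axis, at the hand rest's top face, 92 above the table. Fixed to the wheel at its (0, 125) mm.
- knob (a point): Middle of the plunger's black round pull knob (diameter 26, 24 high, vertical axis), 118 above the table when down. It sits on the rest's tail 50 mm from the pivot, opposite the bar, and swings with it; the knob's underside is 5 above the collar (r 11, top at 101) and 14 above the rest's top.
- plunger (a joint): Lift of the plunger, m: 0 = snapped fully into a hole, up to 0.014. Its 8 mm pin stands 8 mm deep in the hole, so it must be lifted over 9 mm to swing (10 to 13 is good). Spring: 3 N when down, 8 N at full lift. Let go, it springs down into whichever 11 mm hole is below it.
- clear_hole (a point): Mouth of the index plate's other hole (11 mm, top face 67 above the table), fixed to the wheel, 50 mm from the pivot: the plunger comes over it at rest_bar = 0.90.
- spanner: Pin spanner, 180 g (mass varies): steel bar 84 x 18 x 10 mm with two dark steel pins below it (diameter 7, tapered, 12 long) at x = +32 and -32 mm, and above the middle of the bar an upright wooden grip 40 (x) x 18 (y) mm, from 10 to 55 above the bar's underside. Origin at the centre of the bar's underside, x along the bar, z up. The same after a half turn. Take it by the grip across its 18 mm. Pins fully in: the underside lies on the ring's top.
- stand: Spanner's stand of dark wood, fixed: foot 110 x 50 x 6 mm with a saddle block 40 (x) x 50 (y), top 25 above the table; two lips 7 mm high along x, 25 mm apart, hold the bar between them, the pins hanging beside the block. Origin under its centre on the table. The spanner lies with its origin 25 above the stand's and its x along the stand's x (either way round).
- bowl: Bystander: black lacquer bowl, rim r 46, 42 high; origin under its centre.
- dish: Bystander: dark red bowl, rim r 50, 34 high; origin under its centre.
- jar: Bystander: amber glass jar, r 27, 70 high; origin under its centre.
- cup: Bystander: small black cup, r 26, 50 high; origin under its centre.
- box: Bystander: black round box with a gilt lid, r 38, 69 high; origin under its centre.
- spoon: Bystander: spoon, 120 long, lying along its x.
- brush: Bystander: brush, 160 long, lying along its x.
There are look-alikes about, which are no part of the job. What is shaped like the spanner but turquoise or yellow is not meant.

How it is judged:
By the outcome, as a careful person would: the job done as asked, in the order asked, and still so for the second after the job is handed in, with the robot touching nothing.
It also fails if it takes over 70 s, if anything falls off the work surface, if the arm or the gripper's body presses on something with over 40 N, if the wrist force passes 120 N, or if a joint passes its speed limit or range.

ROBOT

A 6-joint arm with a two-finger parallel gripper is mounted at the origin on the work surface. World frame = base frame: x ahead of the robot, y to its left, z up, the work surface at z = 0. Lengths are in m, angles in rad, forces in N, time in s.
With the tool pointing down it reaches from about 0.325 to 0.85 m from the base axis. Payload 4.4 kg.
Tool frame: the origin (TCP) lies midway between the tips of the shut fingers; the grasp point (between the pads) lies 19 mm behind it; y points along the fingers, z is the direction in which the jaws open and shut, and the axes are right-handed (so a half turn about y gives the same grasp; the last joint's range is limited). The gripper opens to 94 mm and grips with 3 to 60 N. Pads are 16 mm wide; open, the fingers measure 119 mm over their backs; the gripper's body (75 mm by 177 mm) begins 78 mm behind the grasp point.
Start: joints at [-1.312, 0.207, 1.542, -0, 1.393, -0.15], TCP at [0.229, -0.527, 0.205] pointing down, gripper open.
Joint ranges: [-2.73, 2.73], [-0.86, 2.22], [0.23, 2.46], [-1.11, 4.25], [0.08, 2.63], [-2.82, 2.82]. Speed limits (rad/s): [2.79, 2.79, 3.14, 3.14, 3.14, 3.14].

INTERFACE

Orientations are given as a 3x3 rotation matrix whose columns are the frame's x, y, z axes.
In Python, from bench import env gives the robot as it stands.
- The arm moves only by the shell command python3 -m pendant 'ROWS' [OPENING] [FORCE]. ROWS is JSON, a list of rows, each an object of numbers: "dx", "dy", "dz": the shift along the tool's x, y, z in m; "ax", "ay", "az": the turn, a rotation vector about the tool's x, y, z in degrees. A call has 1 to 12 rows; each row is the pose to reach, as a shift and turn from the pose measured when the call began, along the tool's axes at that moment; what a row does not reach only later rows make up. A row lasts 1/12 s, in which the tool goes at most 41.7 mm and 7.16 degrees, less where a joint would pass 70% of its speed; a pose out of reach is approached as far as the arm can. A call with a gripper value outside its range is refused whole. OPENING is the finger opening in m, from 0 to 0.094, set as the call begins (- or left out, the last holds). The fingers move at their own pace and stop on an object; FORCE is the grip in N (left out, the last holds). Time passes only in rows, so rows that repeat a pose let the fingers close. It gives the time, the measured TCP pose, the force and the opening at its end, in the units of the state.
- env.state(): the state, without advancing time (a new reading comes with each control period).
- env.grab_frame(name): name is "side" or "top" or "wrist"; returns the picture (480x640x3 uint8, red, green, blue); there is no depth.
- env.calibration(name): a dict with "intrinsics" (3x3 intrinsics, pixels), "distortion" ([k1, k2, p1, p2, k3] as OpenCV has them; the pictures are not rectified), "xyz" and "orientation" of the camera in the world; the wrist camera has in their place "T_tool_cam" (4x4, takes a point from camera to tool coordinates, whose origin is the TCP and whose axes are the tool frame's). Camera axes: x right, y up, looking along -z (the intrinsics and any distortion apply to the point x, -y, -z); pixel columns grow to the right and rows downward; lengths in m; the calibration is good to about 2 mm. A picture is of the moment at which its call begins: read the wrist's pose just before it. calibration takes no time and is no camera call.
- env.sign_off(): hands the job in, once; it reports no verdict.
The state is a dict: "time": time; "joint_pos": joint angles; "joint_vel": joint speeds; "tau": joint torques, N m; "ee_pos": TCP position; "eef_rot": TCP orientation; "wrist_force": force on the tool from outside, world axes, zero at the start; "wrist_torque": the same for the moment, N m; "opening": finger opening in m.
Only numpy, scipy, OpenCV 4.12 (cv2) and the standard library are available. Lean on these libraries where they do the work, as an engineer would, in place of code of your own. Each camera call takes 0.05 s, during which the arm holds its last target.

## Working session

There is one attempt and no reset: what is moved stays moved. The work goes in short steps, Python scripts to look and compute and a shell command to move; the robot and the scene stay as the last step left them, time stands still between calls to the robot, and variables do not carry over. Pictures are saved under pics/ and viewed, and the job is handed in when it is done.

```bash
ls; mkdir -p pics
python3 - <<'E'
from bench import env
import cv2
for n in ("side","top","wrist"):
    c=env.calibration(n); print(n,c)
    cv2.imwrite(f"pics/{n}0.png",env.grab_frame(n)[:,:,::-1])
s=env.state();print(s)
E
```

```text
pics
side {'intrinsics': array([[482.59703079,   0.        , 324.34330329],
       [  0.        , 482.59703079, 242.03698798],
       [  0.        ,   0.        ,   1.        ]]), 'distortion': array([-0.02977916,  0.        ,  0.        ,  0.        ,  0.        ]), 'xyz': array([0.37357244, 0.8431121 , 0.87656625]), 'orientation': array([[-9.80519693e-01,  1.31658599e-01, -1.45764006e-01],
       [-1.96420077e-01, -6.59248259e-01,  7.25817392e-01],
       [-5.34566272e-04,  7.40309223e-01,  6.72266293e-01]])}
top {'intrinsics': array([[554.9811326,   0.       , 320.5512687],
       [  0.       , 554.9811326, 240.0390114],
       [  0.       ,   0.       ,   1.       ]]), 'distortion': array([-0.02720164,  0.        ,  0.        ,  0.        ,  0.        ]), 'xyz': array([0.44578571, 0.00775476, 1.19075912]), 'orientation': array([[ 0.02544912,  0.99688979, -0.07458606],
       [-0.99954279,  0.02659331,  0.0143876 ],
       [ 0.01632634,  0.07418581,  0.99711078]])}
wrist {'intrinsics': array([[390.7844561 ,   0.        , 321.78659356],
       [  0.        , 390.7844561 , 242.78526
[... 585 characters left out ...]
1.20382415e-05,
        1.39350203e+00, -1.50519592e-01]), 'joint_vel': array([ 0.00048813, -0.00316786, -0.00389021,  0.00015813, -0.00205674,
        0.00027782]), 'tau': array([ 3.39544076e-04, -3.71309781e+01, -2.81813246e+01,  6.98743248e-02,
        3.26832861e-02, -9.26855068e-05]), 'ee_pos': array([ 0.2289358 , -0.52679108,  0.20455823]), 'eef_rot': array([[-9.17188711e-01, -4.37961824e-04,  3.98452854e-01],
       [-3.98453000e-01,  1.69712055e-03, -9.17187182e-01],
       [-2.74529555e-04, -9.99998464e-01, -1.73108701e-03]]), 'wrist_force': array([-0.24153765, -0.34154098, -0.1056673 ]), 'wrist_torque': array([ 0.03179737,  0.00573196, -0.01867902]), 'opening': 0.09401252072754186}
```

View pics/top0.png

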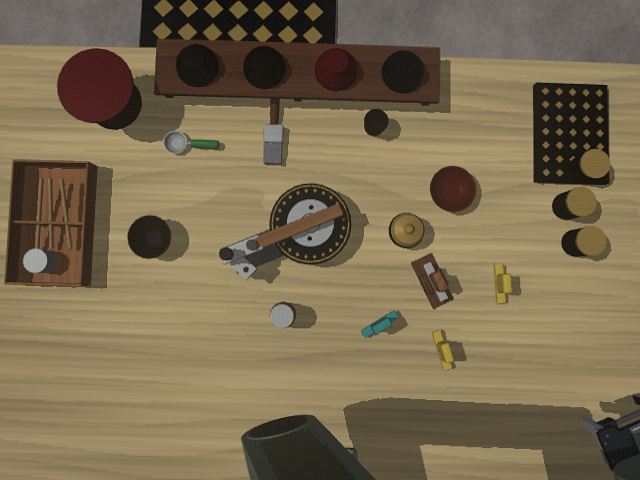

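View pics/side0.png

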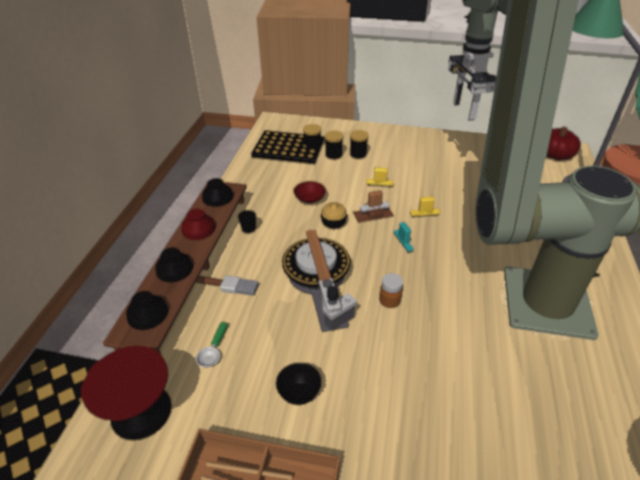

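View pics/wrist0.png

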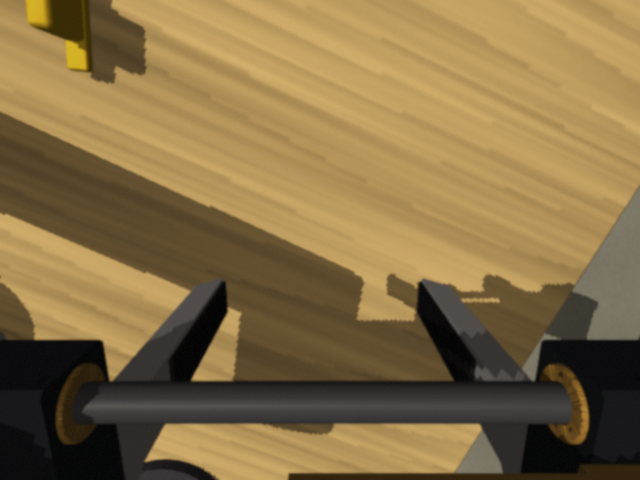

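```bash
cat > h.py <<'E'
import numpy as np, cv2
from bench import env
def cam(n,state=None):
    c=env.calibration(n)
    if n=="wrist":
        s=state or env.state(); T=np.eye(4);T[:3,:3]=s["eef_rot"];T[:3,3]=s["ee_pos"]
        T=T@c["T_tool_cam"]; return c["intrinsics"],c["distortion"],T[:3,:3],T[:3,3]
    return c["intrinsics"],c["distortion"],c["orientation"],c["xyz"]
F=np.diag([1.,-1,-1])
def proj(C,P):
    K,D,R,t=C
    Rc=F@R.T; return cv2.projectPoints(np.atleast_2d(P).astype(float),cv2.Rodrigues(Rc)[0],-Rc@t,K,D)[0][:,0]
def unproj(C,uv,z):
    K,D,R,t=C
    n=cv2.undistortPoints(np.atleast_2d(uv).astype(float)[:,None],K,D)[:,0]
    d=(R@F@np.c_[n,np.ones(len(n))].T).T
    return t+d*((z-t[2])/d[:,2])[:,None]
def save(n,img,box=None,k=1):
    if box: x0,y0,x1,y1=box; img=img[y0:y1,x0:x1]
    if k!=1: img=cv2.resize(img,None,fx=k,fy=k,interpolation=cv2.INTER_CUBIC)
    cv2.imwrite(f"pics/{n}.png",img[:,:,::-1])
E
python3 - <<'E'
from h import *
im=cv2.imread("pics/top0.png")[:,:,::-1]
save("topw",im,(205,170,365,290),5); save("tops",im,(350,230,530,380),4)
im=cv2.imread("pics/side0.png")[:,:,::-1]
save("sidew",im,(270,150,430,340),3)
C=cam("top")
print(unproj(C,[[383,69],[310,223],[253,244],[433,281]],.066))
E
```

```text
[[ 0.89182706 -0.12986762  0.066     ]
 [ 0.56413374  0.0138952   0.066     ]
 [ 0.51821263  0.12829979  0.066     ]
 [ 0.45262813 -0.23889621  0.066     ]]
```

View pics/topw.png

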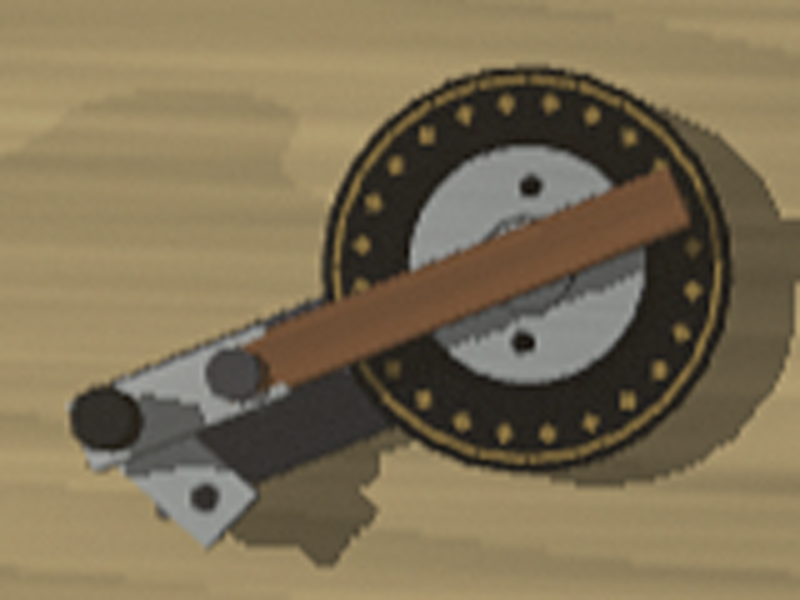

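View pics/tops.png

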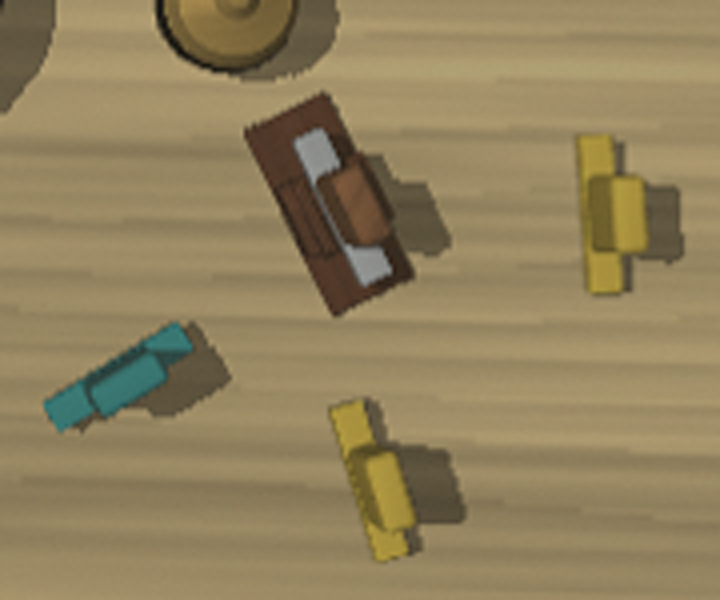

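View pics/sidew.png

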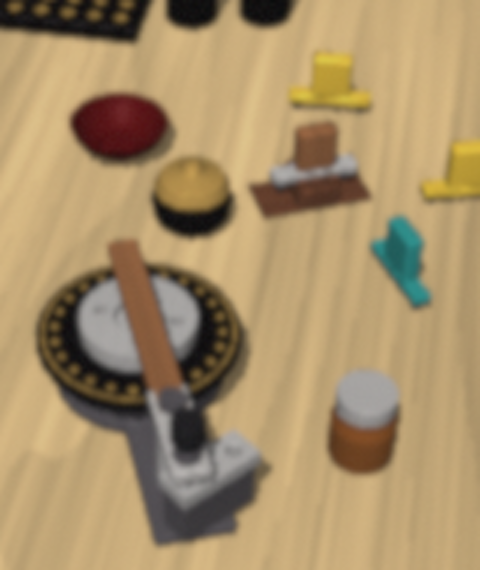

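```bash
cat > fit.py <<'E'
from h import *
from scipy.optimize import least_squares
C=cam("top")
T=lambda x,y:(205+x/5,170+y/5)
obs=[((0,0,.05),T(527,267)),((0,0.175,.130),T(105,420)),((-.05*np.sin(.9),.125+.05*np.cos(.9),.067),T(204,497))]
r1=T(531,186);r2=T(523,342)
P=unproj(C,[r1,r2],.066);print("holes",P,np.linalg.norm(P[0]-P[1]),"mid",P.mean(0), "hole dir",np.degrees(np.arctan2(*(P[0]-P[1])[[1,0]])))
def f(p):
    c,s=np.cos(p[2]),np.sin(p[2]);R=np.array([[c,-s,0],[s,c,0],[0,0,1]])
    e=[proj(C,R@np.array(m)+[p[0],p[1],0])[0]-u for m,u in obs]
    e.append(proj(C,[p[0],p[1],.066])[0]-proj(C,P.mean(0))[0])
    return np.ravel(e)
r=least_squares(f,[.56,.014,-.3]);p=r.x
if p is not None: print(p[:2],np.degrees(p[2]),r.fun.round(2))
c,s=np.cos(p[2]),np.sin(p[2]);R=np.array([[c,-s],[s,c]])
print("pivot",R@[0,.125]+p[:2],"knob",R@[0,.175]+p[:2],"clear",R@[-.05*np.sin(.9),.125+.05*np.cos(.9)]+p[:2])
S=lambda x,y:(350+x/4,230+y/4)
Q=unproj(C,[S(245,130),S(325,93),S(413,275),S(336,316)],.006);print("stand",Q.mean(0))
d=Q[2]+Q[3]-Q[0]-Q[1];print("stand x dir",np.degrees(np.arctan2(d[1],d[0])),np.linalg.norm(d)/2)
B=unproj(C,[S(312,135),S(375,277)],.035);print("bar",B.mean(0),np.degrees(np.arctan2(*(B[1]-B[0])[[1,0]])),np.linalg.norm(B[1]-B[0]))
E
python3 fit.py
```

```text
holes [[0.59660449 0.01231936 0.066     ]
 [0.53266572 0.01386214 0.066     ]] 0.06395738306348252 mid [0.5646351  0.01309075 0.066     ] hole dir -1.3822272405029092
[0.5647986  0.01308542] 23.83832586886487 [ 0.02  0.1  -0.45 -0.26  0.45  0.25  0.   -0.08]
pivot [0.51427894 0.12742161] knob [0.49407108 0.17315609] clear [0.46589249 0.14002126]
stand [ 0.45335102 -0.25082272  0.006     ]
stand x dir -153.08935439600572 0.10875655502317466
bar [ 0.4519895  -0.25171482  0.035     ] -155.14894191592666 0.08055019835343767
```

```bash
cat >> h.py <<'E'
def to(pos,yaw=None,s=None):
    "shift in tool axes and yaw turn (ay deg) to put TCP at pos with tool z axis at world yaw deg, and level error"
    s=s or env.state(); R=s["eef_rot"]; d=R.T@(np.array(pos)-s["ee_pos"])
    if yaw is None: rv=np.zeros(3)
    else:
        a=np.radians(yaw); z=np.array([np.cos(a),np.sin(a),0]); y=np.array([0,0,-1.]); G=np.c_[np.cross(y,z),y,z]
        rv=np.degrees(cv2.Rodrigues(R.T@G)[0].ravel())
    print("mm",(d*1000).round(1),"deg",rv.round(2)); return d,rv
def st():
    s=env.state(); R=s["eef_rot"]; print("t",round(s["time"],2),"tcp",s["ee_pos"].round(4),"zyaw",np.degrees(np.arctan2(R[1,2],R[0,2])).round(2),"tilt",R[2].round(4),"F",s["wrist_force"].round(2),"M",s["wrist_torque"].round(2),"open",round(s["opening"],4),"q",s["joint_pos"].round(2)); return s
E
python3 - <<'E'
from h import *
to([.494,.173,.205],23.84)
E
```

```text
mm [-521.9    0.6 -536.2] deg [ 7.000e-02 -9.036e+01 -9.000e-02]
```

```bash
python3 -m pendant '[{"dx":-0.029,"dz":-0.030,"ay":-5},{"dx":-0.058,"dz":-0.060,"ay":-10},{"dx":-0.087,"dz":-0.089,"ay":-15},{"dx":-0.116,"dz":-0.119,"ay":-20},{"dx":-0.145,"dz":-0.149,"ay":-25},{"dx":-0.174,"dz":-0.179,"ay":-30},{"dx":-0.203,"dz":-0.209,"ay":-35},{"dx":-0.232,"dz":-0.238,"ay":-40},{"dx":-0.261,"dz":-0.268,"ay":-45},{"dx":-0.290,"dz":-0.298,"ay":-50},{"dx":-0.319,"dz":-0.328,"ay":-55},{"dx":-0.348,"dz":-0.357,"ay":-60}]' 0.06; python3 -c "
from h import *
st();to([.494,.173,.205],23.84)"
```

```text
t 0.15 tcp [ 0.2289 -0.5268  0.2046] zyaw -66.52 tilt [-3.0e-04 -1.0e+00 -1.7e-03] F [-0.24 -0.34 -0.11] M [ 0.03  0.01 -0.02] open 0.094 q [-1.31  0.21  1.54  0.    1.39 -0.15]
mm [-521.9    0.6 -536.2] deg [ 7.000e-02 -9.036e+01 -9.000e-02]schema error: expected keys dx, dy, dz, ax, ay, az
```

```bash
python3 -m pendant '[{"dx":-0.058,"dy":0,"dz":-0.060,"ax":0,"ay":-10,"az":0},{"dx":-0.116,"dy":0,"dz":-0.119,"ax":0,"ay":-20,"az":0},{"dx":-0.174,"dy":0,"dz":-0.179,"ax":0,"ay":-30,"az":0},{"dx":-0.232,"dy":0,"dz":-0.238,"ax":0,"ay":-40,"az":0},{"dx":-0.290,"dy":0,"dz":-0.298,"ax":0,"ay":-50,"az":0},{"dx":-0.348,"dy":0,"dz":-0.357,"ax":0,"ay":-60,"az":0},{"dx":-0.406,"dy":0,"dz":-0.417,"ax":0,"ay":-70,"az":0},{"dx":-0.464,"dy":0,"dz":-0.477,"ax":0,"ay":-80,"az":0},{"dx":-0.522,"dy":0,"dz":-0.536,"ax":0,"ay":-90.4,"az":0},{"dx":-0.522,"dy":0,"dz":-0.536,"ax":0,"ay":-90.4,"az":0},{"dx":-0.522,"dy":0,"dz":-0.536,"ax":0,"ay":-90.4,"az":0},{"dx":-0.522,"dy":0,"dz":-0.536,"ax":0,"ay":-90.4,"az":0}]' 0.06; python3 -c "
from h import *
st();to([.494,.173,.205],23.84)"
```

```text
time: 1.15
ee_pos: [0.406, -0.0577, 0.2054]
eef_rot: [[0.338, 0.0, 0.941], [-0.941, 0.001, 0.338], [-0.001, -1.0, 0.001]]
wrist_force: [1.0, -0.7, -0.3]
opening: 0.0601
t 1.15 tcp [ 0.406  -0.0577  0.2054] zyaw 19.76 tilt [-1.3e-03 -1.0e+00  6.0e-04] F [ 1.03 -0.75 -0.34] M [ 0.02 -0.15 -0.03] open 0.0601 q [-0.35 -0.16  1.92  0.    1.39 -0.7 ]
mm [-187.4    0.7  160.8] deg [-0.04 -4.08 -0.07]
```

```bash
python3 -m pendant '[{"dx":-0.187,"dy":0,"dz":0.161,"ax":0,"ay":-4,"az":0},{"dx":-0.187,"dy":0,"dz":0.161,"ax":0,"ay":-4,"az":0},{"dx":-0.187,"dy":0,"dz":0.161,"ax":0,"ay":-4,"az":0},{"dx":-0.187,"dy":0,"dz":0.161,"ax":0,"ay":-4,"az":0},{"dx":-0.187,"dy":0,"dz":0.161,"ax":0,"ay":-4,"az":0},{"dx":-0.187,"dy":0,"dz":0.161,"ax":0,"ay":-4,"az":0},{"dx":-0.187,"dy":0,"dz":0.161,"ax":0,"ay":-4,"az":0},{"dx":-0.187,"dy":0,"dz":0.161,"ax":0,"ay":-4,"az":0}]' 0.06; python3 -c "
from h import *
s=st();C=cam('wrist',s);im=env.grab_frame('wrist').copy();save('w1',im)
print(proj(C,[[.494,.173,.130],[.5143,.1274,.1],[.4659,.1400,.067]]))"
```

```text
time: 1.82
ee_pos: [0.494, 0.1743, 0.2049]
eef_rot: [[0.407, -0.001, 0.914], [-0.914, 0.001, 0.407], [-0.001, -1.0, -0.001]]
wrist_force: [-0.2, 0.8, 0.4]
opening: 0.0599
t 1.82 tcp [0.494  0.1743 0.2049] zyaw 24.0 tilt [-0.0013 -1.     -0.001 ] F [-0.16  0.76  0.35] M [-0.02 -0.13  0.02] open 0.0599 q [ 0.17  0.1   1.67  0.    1.38 -0.25]
[[323.00870701 254.71763238]
 [322.93678812 304.60159335]
 [276.6872746  254.4230328 ]]
```

View pics/w1.png

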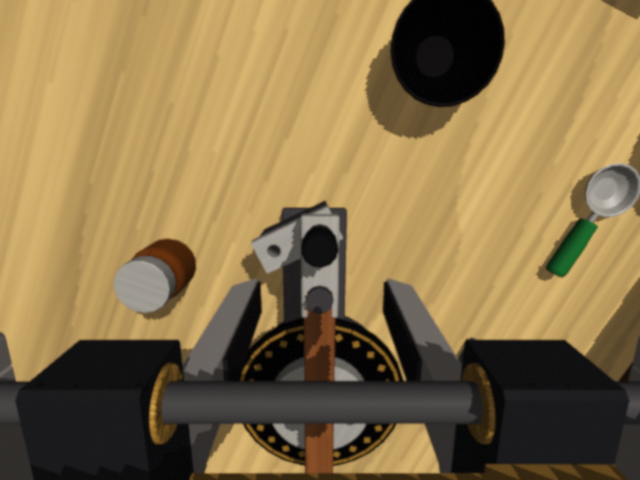

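```bash
python3 -c "
from h import *
s=st();C=cam('wrist',s);im=env.grab_frame('wrist').copy();save('w2',im,(230,190,390,330),5)
print(proj(C,[[.494,.173,.130],[.5143,.1274,.1],[.4659,.1400,.067]])-[230,190])
s2=cv2.imread('pics/side0.png')[:,:,::-1];save('side_w2',s2,(280,225,380,335),6)
print((proj(cam('side'),[[.4941,.1732,.130],[.4941,.1732,.106],[.5143,.1274,.1],[.4659,.1400,.067],[.5966,.0123,.066],[.5327,.0139,.066]])-[280,225])*6)
"
```

```text
t 1.87 tcp [0.4937 0.173  0.205 ] zyaw 23.87 tilt [-0.0011 -1.     -0.0013] F [-0.83 -0.19  0.35] M [-0.02 -0.1  -0.03] open 0.06 q [ 0.17  0.1   1.67  0.    1.38 -0.25]
[[ 94.22098553  63.08890117]
 [ 94.13259545 113.21900094]
 [ 47.69572968  63.19395898]]
[[305.79224359 376.19711059]
 [305.19742936 422.17439865]
 [274.26260483 332.66708359]
 [396.15921473 437.29496866]
 [131.00653526 158.62283102]
 [284.07559066 182.56227028]]
```

View pics/w2.png

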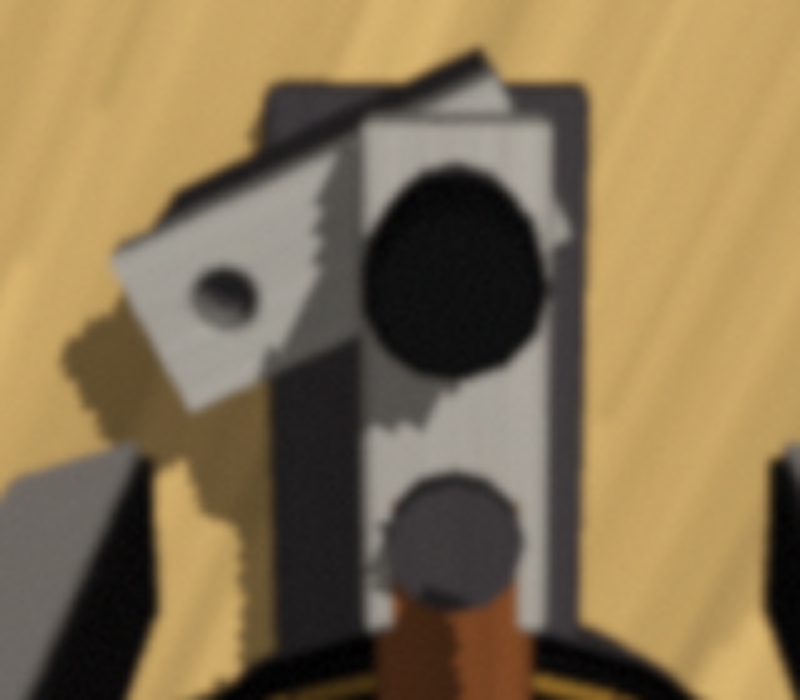

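View pics/side_w2.png

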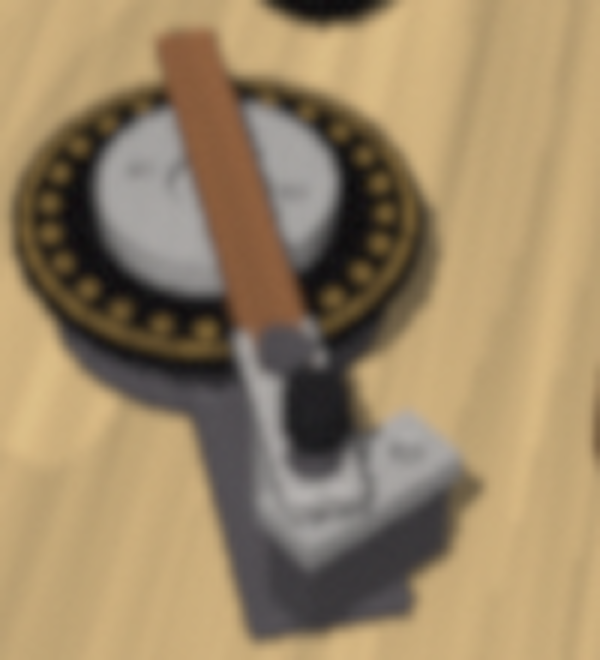

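```bash
python3 -c "
from h import *
to([.4915,.175,.102],23.84)"
```

```text
mm [ -3.4 103.2  -0.7] deg [ 0.06 -0.07 -0.06]
```

```bash
python3 -m pendant '[{"dx":-0.0034,"dy":0.03,"dz":-0.0007,"ax":0,"ay":0,"az":0},{"dx":-0.0034,"dy":0.06,"dz":-0.0007,"ax":0,"ay":0,"az":0},{"dx":-0.0034,"dy":0.085,"dz":-0.0007,"ax":0,"ay":0,"az":0},{"dx":-0.0034,"dy":0.1,"dz":-0.0007,"ax":0,"ay":0,"az":0},{"dx":-0.0034,"dy":0.103,"dz":-0.0007,"ax":0,"ay":0,"az":0},{"dx":-0.0034,"dy":0.103,"dz":-0.0007,"ax":0,"ay":0,"az":0},{"dx":-0.0034,"dy":0.103,"dz":-0.0007,"ax":0,"ay":0,"az":0}]' 0.06; python3 -c "
from h import *
s=st();C=cam('wrist',s);im=env.grab_frame('wrist').copy();save('w3',im)"
```

```text
time: 2.5
ee_pos: [0.4922, 0.1741, 0.1033]
eef_rot: [[0.401, 0.0, 0.916], [-0.916, 0.001, 0.401], [-0.001, -1.0, 0.001]]
wrist_force: [-0.0, 1.0, -0.2]
opening: 0.0597
t 2.5 tcp [0.4922 0.1741 0.1033] zyaw 23.67 tilt [-6.e-04 -1.e+00  5.e-04] F [-0.04  0.99 -0.18] M [ 0.01 -0.08 -0.03] open 0.0597 q [ 0.17  0.2   1.77  0.    1.17 -0.24]
```

View pics/w3.png

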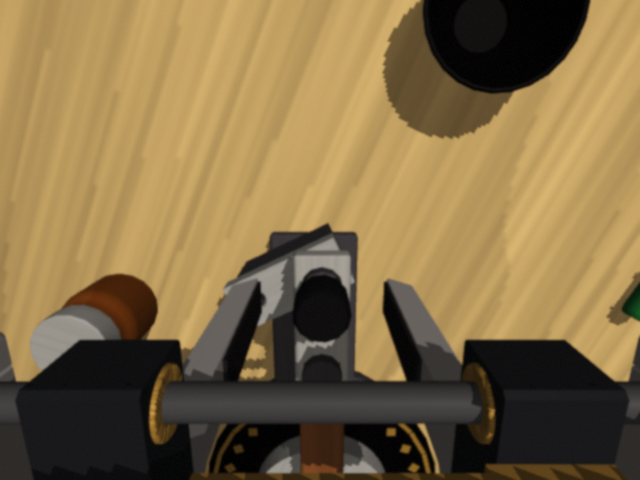

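```bash
python3 -c "
from h import *
s=st();C=cam('wrist',s);
R=s['eef_rot'];p=s['ee_pos']
print(proj(C,[p+R@np.array([x,p[2]-.130,0]) for x in (-.013,0,.013)]),proj(C,[p+R@np.array([x,0,0]) for x in (-.008,0,.008)]))"
```

```text
t 2.55 tcp [0.4928 0.1744 0.1038] zyaw 23.69 tilt [-3.0e-04 -1.0e+00  1.9e-03] F [0.19 0.71 0.99] M [ 0.03 -0.1   0.02] open 0.0604 q [ 0.17  0.2   1.77  0.    1.17 -0.24]
[[324.6679229  291.96594683]
 [324.62677705 320.3666846 ]
 [324.5874264  347.65241458]] [[324.29971201 281.01501255]
 [324.28163136 296.31088986]
 [324.26398162 311.28159728]]
```

```bash
python3 -m pendant '[{"dx":-0.002,"dy":0.001,"dz":-0.001,"ax":0,"ay":0,"az":0},{"dx":-0.002,"dy":0.001,"dz":-0.001,"ax":0,"ay":0,"az":0},{"dx":-0.002,"dy":0.001,"dz":-0.001,"ax":0,"ay":0,"az":0},{"dx":-0.002,"dy":0.001,"dz":-0.001,"ax":0,"ay":0,"az":0},{"dx":-0.002,"dy":0.001,"dz":-0.001,"ax":0,"ay":0,"az":0},{"dx":-0.002,"dy":0.001,"dz":-0.001,"ax":0,"ay":0,"az":0}]' 0.02 25; python3 -c "
from h import *
s=st()"
```

```text
time: 3.05
ee_pos: [0.4913, 0.176, 0.103]
eef_rot: [[0.402, 0.002, 0.916], [-0.916, 0.001, 0.402], [-0.0, -1.0, 0.002]]
wrist_force: [0.1, -0.7, 1.2]
opening: 0.0255
t 3.05 tcp [0.4913 0.176  0.103 ] zyaw 23.7 tilt [-2.0e-04 -1.0e+00  2.3e-03] F [ 0.07 -0.7   1.23] M [-0.02 -0.05  0.01] open 0.0255 q [ 0.18  0.2   1.77  0.    1.16 -0.24]
```

```bash
python3 -m pendant '[{"dx":0,"dy":-0.004,"dz":0,"ax":0,"ay":0,"az":0},{"dx":0,"dy":-0.008,"dz":0,"ax":0,"ay":0,"az":0},{"dx":0,"dy":-0.0115,"dz":0,"ax":0,"ay":0,"az":0},{"dx":0,"dy":-0.0115,"dz":0,"ax":0,"ay":0,"az":0},{"dx":0,"dy":-0.0115,"dz":0,"ax":0,"ay":0,"az":0},{"dx":0,"dy":-0.0115,"dz":0,"ax":0,"ay":0,"az":0}]' ; python3 -c "
from h import *
s=st()
im=env.grab_frame('wrist').copy();save('w4',im)
s=st()
p=s['ee_pos'];R=s['eef_rot']
# arc: pivot = 50mm along wheel -y from knob; 
a=np.radians(23.84);out=np.array([-np.sin(a),np.cos(a)]);piv=p[:2]-.05*out;print('piv',piv)
for t in (.1,.2,.3,.4,.5,.6,.7,.8,.9):
    b=a+t;q=piv+.05*np.array([-np.sin(b),np.cos(b)])
    print(np.degrees(t).round(1),(R.T@np.r_[q-p[:2],0]*1000).round(1))
"
```

```text
time: 3.55
ee_pos: [0.4909, 0.1759, 0.114]
eef_rot: [[0.402, 0.001, 0.916], [-0.916, 0.001, 0.402], [-0.0, -1.0, 0.002]]
wrist_force: [3.0, 0.2, -7.6]
opening: 0.0255
t 3.55 tcp [0.4909 0.1759 0.114 ] zyaw 23.7 tilt [-3.0e-04 -1.0e+00  1.7e-03] F [ 3.02  0.24 -7.63] M [ 0.04 -0.6   0.07] open 0.0255 q [ 0.18  0.19  1.76  0.    1.19 -0.24]
t 3.6 tcp [0.4909 0.1759 0.114 ] zyaw 23.7 tilt [-3.0e-04 -1.0e+00  1.7e-03] F [ 2.7   0.68 -8.43] M [ 0.06 -0.51  0.07] open 0.0248 q [ 0.18  0.19  1.76  0.    1.19 -0.24]
piv [0.51114287 0.13015106]
5.7 [ 0.3 -0.  -5. ]
11.5 [ 1.  -0.  -9.9]
17.2 [  2.3  -0.  -14.8]
22.9 [  4.   -0.  -19.5]
28.6 [  6.2  -0.  -24. ]
34.4 [  8.8  -0.  -28.2]
40.1 [ 11.8  -0.1 -32.2]
45.8 [ 15.3  -0.1 -35.8]
51.6 [ 19.   -0.1 -39.1]
```

View pics/w4.png

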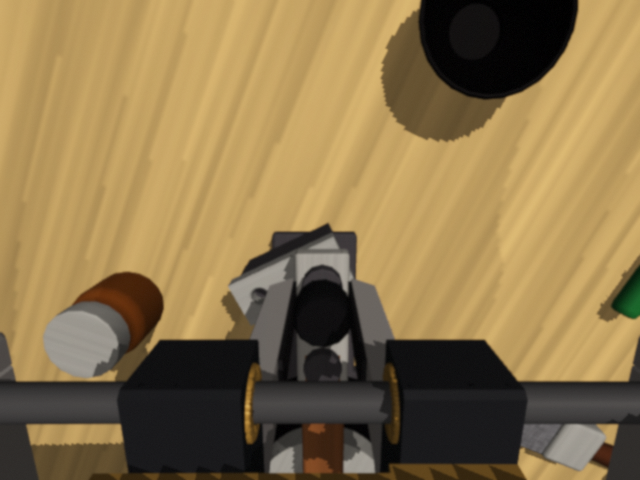

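```bash
python3 -m pendant '[{"dx":0.0003,"dy":0,"dz":-0.005,"ax":0,"ay":-5.7,"az":0},{"dx":0.001,"dy":0,"dz":-0.0099,"ax":0,"ay":-11.5,"az":0},{"dx":0.0023,"dy":0,"dz":-0.0148,"ax":0,"ay":-17.2,"az":0},{"dx":0.004,"dy":0,"dz":-0.0195,"ax":0,"ay":-22.9,"az":0},{"dx":0.0062,"dy":0,"dz":-0.024,"ax":0,"ay":-28.6,"az":0},{"dx":0.0088,"dy":0,"dz":-0.0282,"ax":0,"ay":-34.4,"az":0},{"dx":0.0118,"dy":0,"dz":-0.0322,"ax":0,"ay":-40.1,"az":0},{"dx":0.0153,"dy":0,"dz":-0.0358,"ax":0,"ay":-45.8,"az":0},{"dx":0.019,"dy":0,"dz":-0.0391,"ax":0,"ay":-51.6,"az":0},{"dx":0.019,"dy":0,"dz":-0.0391,"ax":0,"ay":-51.6,"az":0},{"dx":0.019,"dy":0,"dz":-0.0391,"ax":0,"ay":-51.6,"az":0},{"dx":0.019,"dy":0,"dz":-0.0391,"ax":0,"ay":-51.6,"az":0}]' ; python3 -c "
from h import *
s=st()
im=env.grab_frame('wrist').copy();save('w5',im)
im=env.grab_frame('top').copy();save('t5',im,(205,170,365,290),5)
print(np.linalg.norm(s['ee_pos'][:2]-[.51114,.13015]))
"
```

```text
time: 4.6
ee_pos: [0.4624, 0.1425, 0.1137]
eef_rot: [[0.967, 0.0, 0.256], [-0.256, 0.0, 0.967], [0.0, -1.0, 0.0]]
wrist_force: [1.8, -1.3, -6.8]
opening: 0.0253
t 4.6 tcp [0.4624 0.1425 0.1137] zyaw 75.18 tilt [ 3.e-04 -1.e+00  4.e-04] F [ 1.85 -1.32 -6.76] M [-0.21 -0.33  0.05] open 0.0253 q [ 0.12  0.11  1.85  0.    1.17 -1.19]
0.05029106017342215
```

View pics/w5.png

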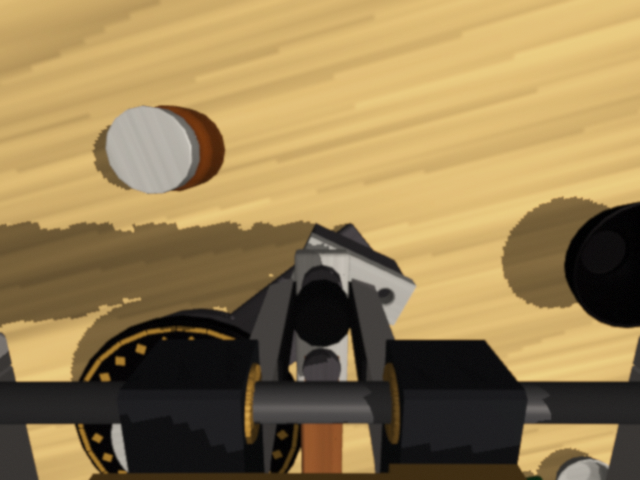

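View pics/t5.png

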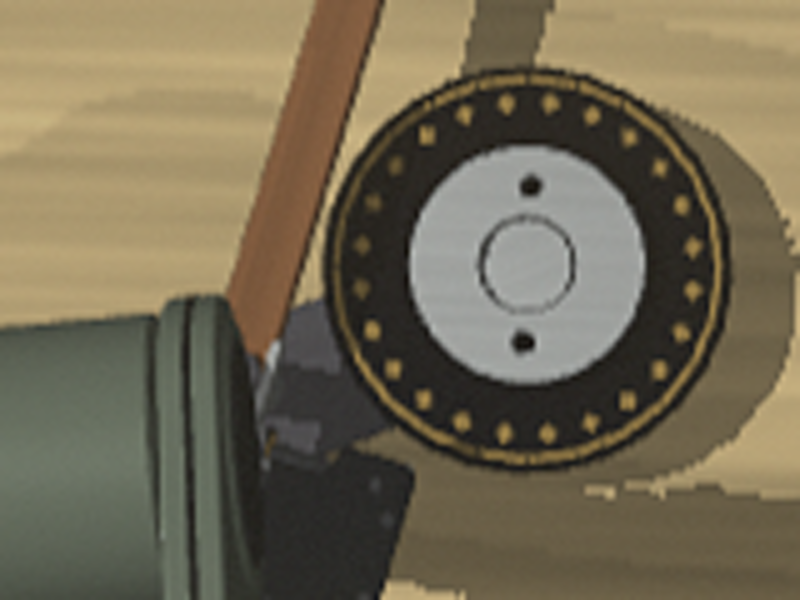

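```bash
python3 -m pendant '[{"dx":0,"dy":0.003,"dz":0,"ax":0,"ay":0,"az":0},{"dx":0,"dy":0.006,"dz":0,"ax":0,"ay":0,"az":0},{"dx":0,"dy":0.006,"dz":0,"ax":0,"ay":0,"az":0},{"dx":0,"dy":0.006,"dz":0,"ax":0,"ay":0,"az":0}]'
```

```text
time: 5.03
ee_pos: [0.4624, 0.1426, 0.1077]
eef_rot: [[0.967, 0.0, 0.255], [-0.255, 0.0, 0.967], [0.0, -1.0, 0.0]]
wrist_force: [1.3, -1.7, -4.6]
opening: 0.0249
```

```bash
python3 -m pendant '[{"dx":0,"dy":0.003,"dz":0,"ax":0,"ay":0,"az":0},{"dx":0,"dy":0.005,"dz":0,"ax":0,"ay":0,"az":0},{"dx":0,"dy":0.005,"dz":0,"ax":0,"ay":0,"az":0}]'; python3 -m pendant '[{"dx":0,"dy":0,"dz":0,"ax":0,"ay":0,"az":0},{"dx":0,"dy":0,"dz":0,"ax":0,"ay":0,"az":0},{"dx":0,"dy":0,"dz":0,"ax":0,"ay":0,"az":0},{"dx":0,"dy":-0.03,"dz":0,"ax":0,"ay":0,"az":0},{"dx":0,"dy":-0.07,"dz":0,"ax":0,"ay":0,"az":0},{"dx":0,"dy":-0.11,"dz":0,"ax":0,"ay":0,"az":0},{"dx":0,"dy":-0.12,"dz":0,"ax":0,"ay":0,"az":0},{"dx":0,"dy":-0.12,"dz":0,"ax":0,"ay":0,"az":0}]' 0.06; python3 -c "
from h import *
s=st()
im=env.grab_frame('wrist').copy();save('w6',im)
im=env.grab_frame('side').copy();save('s6',im,(270,150,430,340),3)
"
```

```text
time: 5.28
ee_pos: [0.4625, 0.1427, 0.1031]
eef_rot: [[0.967, 0.0, 0.255], [-0.255, 0.0, 0.967], [0.0, -1.0, 0.0]]
wrist_force: [-1.3, -1.1, -1.1]
opening: 0.0251
time: 5.95
ee_pos: [0.466, 0.1433, 0.2281]
eef_rot: [[0.967, 0.011, 0.255], [-0.255, 0.002, 0.967], [0.01, -1.0, 0.005]]
wrist_force: [0.4, -0.3, 0.2]
opening: 0.0596
t 5.95 tcp [0.466  0.1433 0.2281] zyaw 75.24 tilt [ 0.01   -0.9999  0.0046] F [ 0.45 -0.3   0.19] M [ 0.01 -0.15 -0.03] open 0.0596 q [ 0.12 -0.01  1.73  0.    1.41 -1.19]
```

View pics/w6.png

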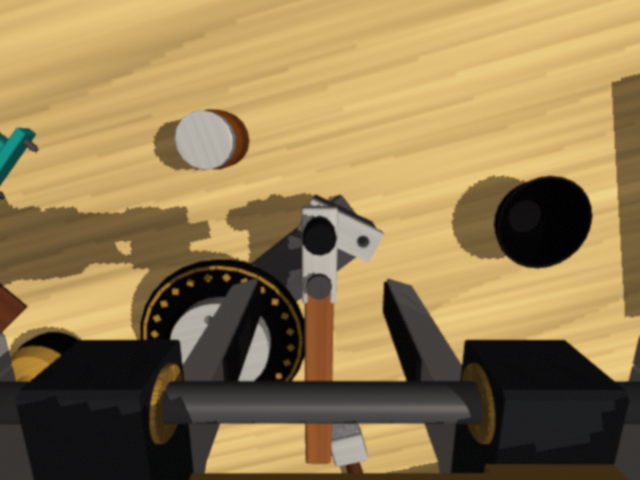

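View pics/s6.png

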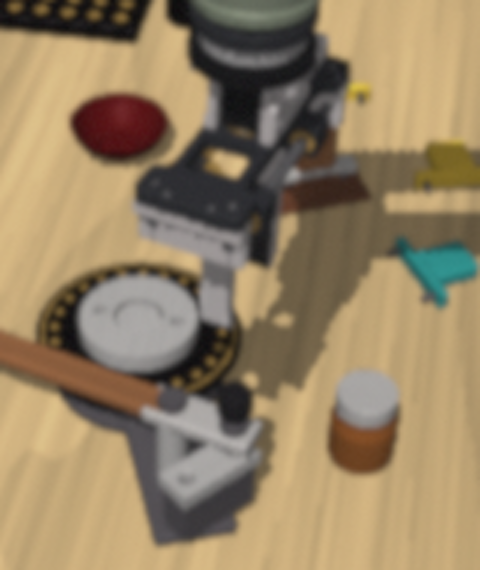

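```bash
python3 -c "
from h import *
to([.451,-.248,.20],116.9)"
```

```text
mm [  88.7   22.5 -380.8] deg [-2.000e-02 -4.167e+01  2.000e-02]
```

```bash
python3 -m pendant '[{"dx":0.009,"dy":0.002,"dz":-0.038,"ax":0,"ay":-4.2,"az":0},{"dx":0.018,"dy":0.004,"dz":-0.076,"ax":0,"ay":-8.4,"az":0},{"dx":0.027,"dy":0.007,"dz":-0.114,"ax":0,"ay":-12.5,"az":0},{"dx":0.035,"dy":0.009,"dz":-0.152,"ax":0,"ay":-16.7,"az":0},{"dx":0.044,"dy":0.011,"dz":-0.190,"ax":0,"ay":-20.8,"az":0},{"dx":0.053,"dy":0.013,"dz":-0.228,"ax":0,"ay":-25,"az":0},{"dx":0.062,"dy":0.015,"dz":-0.266,"ax":0,"ay":-29.2,"az":0},{"dx":0.071,"dy":0.018,"dz":-0.304,"ax":0,"ay":-33.3,"az":0},{"dx":0.08,"dy":0.02,"dz":-0.342,"ax":0,"ay":-37.5,"az":0},{"dx":0.0887,"dy":0.0225,"dz":-0.381,"ax":0,"ay":-41.7,"az":0},{"dx":0.0887,"dy":0.0225,"dz":-0.381,"ax":0,"ay":-41.7,"az":0},{"dx":0.0887,"dy":0.0225,"dz":-0.381,"ax":0,"ay":-41.7,"az":0}]'; python3 -m pendant '[{"dx":0,"dy":0,"dz":0,"ax":0,"ay":0,"az":0}]';  python3 -c "
from h import *
s=st();to([.451,-.248,.20],116.9)
im=env.grab_frame('wrist').copy();save('w7',im)
C=cam('wrist',s)
q=np.radians(26.9);u=np.array([np.cos(q),np.sin(q),0]);v=np.array([-u[1],u[0],0]);o=np.array([.451,-.248,0])
print(proj(C,[o+a*u+b*v+[0,0,.08] for a in(-.02,.02) for b in (-.009,.009)]),proj(C,[o+a*u+b*v+[0,0,.006] for a in(-.055,.055) for b in (-.025,.025)]))
"
```

```text
time: 7.05
ee_pos: [0.449, -0.2488, 0.1966]
eef_rot: [[0.894, -0.004, -0.449], [0.449, 0.005, 0.894], [-0.002, -1.0, 0.006]]
wrist_force: [0.6, 0.5, 0.1]
opening: 0.06
time: 7.13
ee_pos: [0.4481, -0.2476, 0.1947]
eef_rot: [[0.894, -0.007, -0.448], [0.448, 0.008, 0.894], [-0.003, -1.0, 0.01]]
wrist_force: [0.4, -0.3, 0.3]
opening: 0.0596
t 7.13 tcp [ 0.4481 -0.2476  0.1947] zyaw 116.6 tilt [-0.0028 -0.9999  0.01  ] F [ 0.37 -0.27  0.28] M [ 0.06 -0.14  0.04] open 0.0596 q [-0.68  0.09  1.7   0.    1.36 -2.71]
mm [ 2.4 -5.3 -1.6] deg [-0.57 -0.3  -0.16]
[[306.47083341 218.27648539]
 [330.00486236 218.09198885]
 [307.27548205 267.9435662 ]
 [330.02318928 267.73875853]] [[290.69836126 165.36741891]
 [344.78670234 165.01060711]
 [293.61047718 277.64502476]
 [343.74580264 277.18237867]]
```

View pics/w7.png

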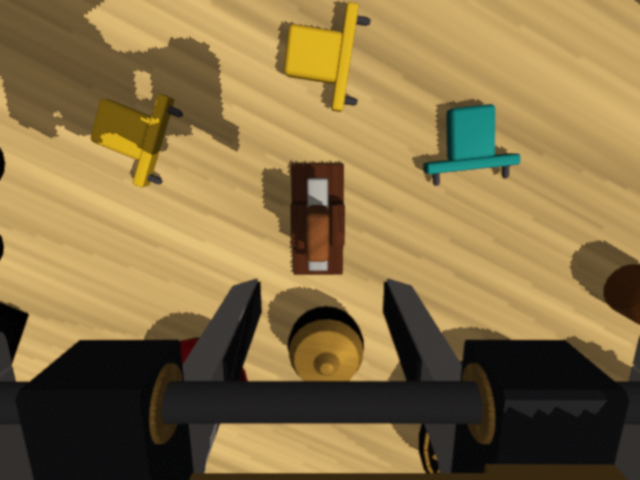

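```bash
python3 -c "
from h import *
s=st();
im=env.grab_frame('wrist').copy();save('w8',im,(270,150,370,290),5)
C=cam('wrist',s)
q=np.radians(26.9);u=np.array([np.cos(q),np.sin(q),0]);v=np.array([-u[1],u[0],0]);o=np.array([.451,-.248,0])
P=lambda z,A,B:((proj(C,[o+a*u+b*v+[0,0,z] for a in(-A,A) for b in (-B,B)])-[270,150])*5).round(0).tolist()
print(P(.08,.02,.009),P(.006,.055,.025),P(.035,.042,.009))
"
```

```text
t 7.18 tcp [ 0.4476 -0.2471  0.1941] zyaw 116.65 tilt [-0.0038 -0.9999  0.011 ] F [0.19 0.08 0.48] M [ 0.14 -0.11 -0.03] open 0.0598 q [-0.67  0.09  1.7   0.    1.36 -2.71]
[[177.0, 344.0], [295.0, 343.0], [181.0, 593.0], [295.0, 592.0]] [[99.0, 79.0], [369.0, 77.0], [113.0, 641.0], [364.0, 639.0]] [[182.0, 167.0], [287.0, 166.0], [189.0, 628.0], [288.0, 627.0]]
```

View pics/w8.png

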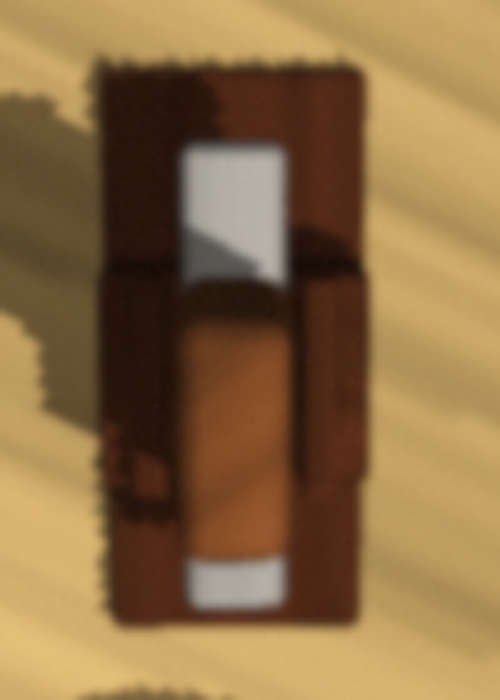

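```bash
python3 -c "
from h import *
s=st();to([.4478,-.2496,.08],116.9);to([.4478,-.2496,.041],116.9)"
```

```text
t 7.23 tcp [ 0.4479 -0.2469  0.1946] zyaw 116.71 tilt [-0.0034 -0.9999  0.0102] F [-0.77  0.38  0.44] M [ 0.03 -0.09 -0.01] open 0.0596 q [-0.67  0.09  1.7   0.    1.36 -2.71]
mm [ -1.  114.6  -3.6] deg [-0.58 -0.19 -0.19]
mm [ -0.8 153.6  -4. ] deg [-0.58 -0.19 -0.19]
```

```bash
python3 -m pendant '[{"dx":-0.001,"dy":0.035,"dz":-0.0036,"ax":-0.58,"ay":-0.2,"az":-0.2},{"dx":-0.001,"dy":0.07,"dz":-0.0036,"ax":-0.58,"ay":-0.2,"az":-0.2},{"dx":-0.001,"dy":0.1,"dz":-0.0036,"ax":-0.58,"ay":-0.2,"az":-0.2},{"dx":-0.001,"dy":0.1,"dz":-0.0036,"ax":-0.58,"ay":-0.2,"az":-0.2},{"dx":-0.001,"dy":0.1,"dz":-0.0036,"ax":-0.58,"ay":-0.2,"az":-0.2},{"dx":-0.001,"dy":0.1,"dz":-0.0036,"ax":-0.58,"ay":-0.2,"az":-0.2}]' 0.05;  python3 -c "
from h import *
s=st();to([.4478,-.2496,.041],116.9)
im=env.grab_frame('wrist').copy();save('w9',im,(220,150,420,390),3)
C=cam('wrist',s)
q=np.radians(26.9);u=np.array([np.cos(q),np.sin(q),0]);v=np.array([-u[1],u[0],0]);o=np.array([.4478,-.2496,0])
P=lambda z,A,B:((proj(C,[o+a*u+b*v+[0,0,z] for a in(-A,A) for b in (-B,B)])-[220,150])*3).round(0).tolist()
print(P(.08,.02,.009),P(.006,.055,.025),P(.035,.042,.009))
"
```

```text
time: 7.73
ee_pos: [0.4491, -0.2497, 0.0962]
eef_rot: [[0.891, 0.002, -0.454], [0.454, -0.001, 0.891], [0.001, -1.0, -0.002]]
wrist_force: [0.0, 0.0, 1.3]
opening: 0.0499
t 7.73 tcp [ 0.4491 -0.2497  0.0962] zyaw 116.99 tilt [ 0.0011 -1.     -0.002 ] F [0.02 0.02 1.34] M [ 0.09 -0.15 -0.04] open 0.0499 q [-0.68  0.2   1.8   0.    1.15 -2.72]
mm [-1.2 55.2  0.8] deg [0.12 0.09 0.07]
[[259.0, 296.0], [363.0, 296.0], [261.0, 508.0], [360.0, 508.0]] [[199.0, 57.0], [421.0, 57.0], [209.0, 502.0], [409.0, 502.0]] [[266.0, 132.0], [354.0, 133.0], [269.0, 507.0], [350.0, 507.0]]
```

View pics/w9.png

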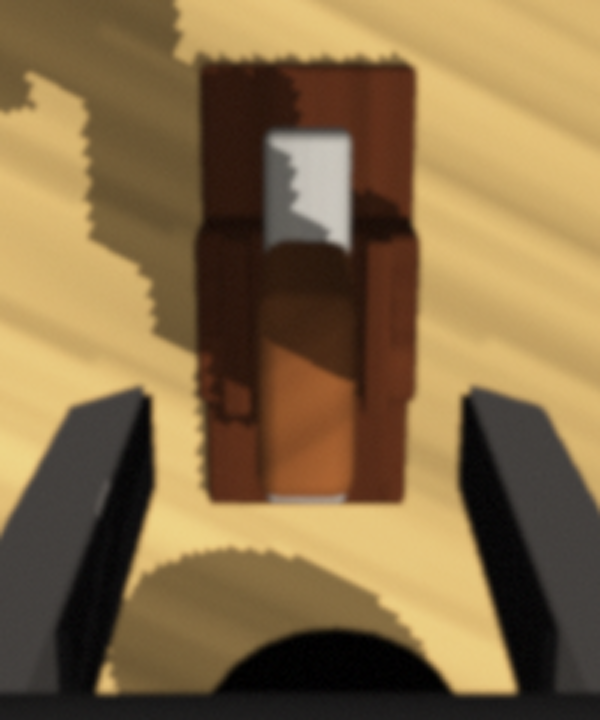

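```bash
python3 -m pendant '[{"dx":-0.0015,"dy":0.02,"dz":0.0005,"ax":0,"ay":0,"az":0},{"dx":-0.0015,"dy":0.04,"dz":0.0005,"ax":0,"ay":0,"az":0},{"dx":-0.0015,"dy":0.055,"dz":0.0005,"ax":0,"ay":0,"az":0},{"dx":-0.0015,"dy":0.055,"dz":0.0005,"ax":0,"ay":0,"az":0},{"dx":-0.0015,"dy":0.055,"dz":0.0005,"ax":0,"ay":0,"az":0}]'; python3 -m pendant '[{"dx":0,"dy":0,"dz":0,"ax":0,"ay":0,"az":0},{"dx":0,"dy":0,"dz":0,"ax":0,"ay":0,"az":0},{"dx":0,"dy":0,"dz":0,"ax":0,"ay":0,"az":0},{"dx":0,"dy":0,"dz":0,"ax":0,"ay":0,"az":0},{"dx":0,"dy":0,"dz":0,"ax":0,"ay":0,"az":0},{"dx":0,"dy":0,"dz":0,"ax":0,"ay":0,"az":0}]' 0.005 25;  python3 -c "
from h import *
s=st()"
```

```text
time: 8.2
ee_pos: [0.4493, -0.2513, 0.0434]
eef_rot: [[0.891, 0.005, -0.454], [0.454, -0.004, 0.891], [0.003, -1.0, -0.006]]
wrist_force: [-0.1, 0.5, 0.2]
opening: 0.0498
time: 8.7
ee_pos: [0.4494, -0.2513, 0.0439]
eef_rot: [[0.891, 0.005, -0.454], [0.454, -0.004, 0.891], [0.003, -1.0, -0.006]]
wrist_force: [-1.1, 1.1, 4.0]
opening: 0.0179
t 8.7 tcp [ 0.4494 -0.2513  0.0439] zyaw 116.98 tilt [ 0.0029 -1.     -0.0058] F [-1.12  1.13  3.97] M [ 0.25 -0.01 -0.01] open 0.0179 q [-0.68  0.27  1.83  0.    1.03 -2.72]
```

```bash
python3 -m pendant '[{"dx":0,"dy":0,"dz":0,"ax":0,"ay":0,"az":0},{"dx":0,"dy":-0.02,"dz":0,"ax":0,"ay":0,"az":0},{"dx":0,"dy":-0.05,"dz":0,"ax":0,"ay":0,"az":0},{"dx":0,"dy":-0.085,"dz":0,"ax":0,"ay":0,"az":0},{"dx":0,"dy":-0.12,"dz":0,"ax":0,"ay":0,"az":0},{"dx":0,"dy":-0.12,"dz":0,"ax":0,"ay":0,"az":0}]' - 50;  python3 -c "
from h import *
s=st(); to([.562,.016,.15],88.6)
"
```

```text
time: 9.2
ee_pos: [0.4529, -0.2542, 0.1714]
eef_rot: [[0.891, 0.016, -0.454], [0.454, -0.013, 0.891], [0.009, -1.0, -0.019]]
wrist_force: [1.8, -1.7, -0.5]
opening: 0.0179
t 9.2 tcp [ 0.4529 -0.2542  0.1714] zyaw 116.99 tilt [ 0.0087 -0.9998 -0.0188] F [ 1.78 -1.74 -0.5 ] M [ 0.07 -0.22 -0.01] open 0.0179 q [-0.68  0.11  1.73  0.    1.28 -2.72]
mm [219.7  19.7 191.6] deg [ 0.93 28.39  0.75]
```

```bash
python3 -m pendant '[{"dx":0.027,"dy":0.002,"dz":0.024,"ax":0,"ay":3.5,"az":0},{"dx":0.055,"dy":0.004,"dz":0.048,"ax":0.3,"ay":7,"az":0.3},{"dx":0.082,"dy":0.006,"dz":0.072,"ax":0.5,"ay":10.5,"az":0.5},{"dx":0.11,"dy":0.008,"dz":0.096,"ax":0.9,"ay":14,"az":0.7},{"dx":0.137,"dy":0.01,"dz":0.12,"ax":0.9,"ay":17.5,"az":0.7},{"dx":0.165,"dy":0.012,"dz":0.144,"ax":0.9,"ay":21,"az":0.7},{"dx":0.192,"dy":0.016,"dz":0.168,"ax":0.9,"ay":25,"az":0.7},{"dx":0.2197,"dy":0.0197,"dz":0.1916,"ax":0.9,"ay":28.4,"az":0.7},{"dx":0.2197,"dy":0.0197,"dz":0.1916,"ax":0.9,"ay":28.4,"az":0.7},{"dx":0.2197,"dy":0.0197,"dz":0.1916,"ax":0.9,"ay":28.4,"az":0.7},{"dx":0.2197,"dy":0.0197,"dz":0.1916,"ax":0.9,"ay":28.4,"az":0.7},{"dx":0.2197,"dy":0.0197,"dz":0.1916,"ax":0.9,"ay":28.4,"az":0.7}]';  python3 -c "
from h import *
s=st(); to([.562,.016,.15],88.6)
im=env.grab_frame('wrist').copy();save('w10',im)
im=env.grab_frame('top').copy();save('t10',im,(225,150,385,290),5)
im=env.grab_frame('side').copy();save('s10',im,(250,160,410,300),5)
"
```

```text
time: 10.2
ee_pos: [0.5614, 0.015, 0.1494]
eef_rot: [[1.0, -0.0, 0.025], [-0.025, -0.001, 1.0], [-0.0, -1.0, -0.001]]
wrist_force: [-0.2, -0.2, -1.7]
opening: 0.0177
t 10.2 tcp [0.5614 0.015  0.1494] zyaw 88.55 tilt [-1.e-04 -1.e+00 -6.e-04] F [-0.17 -0.24 -1.71] M [ 0.05 -0.19 -0.01] open 0.0177 q [-0.13  0.23  1.63 -0.    1.28 -1.67]
mm [ 0.6 -0.6  1. ] deg [ 0.04 -0.05 -0.01]
```

View pics/w10.png

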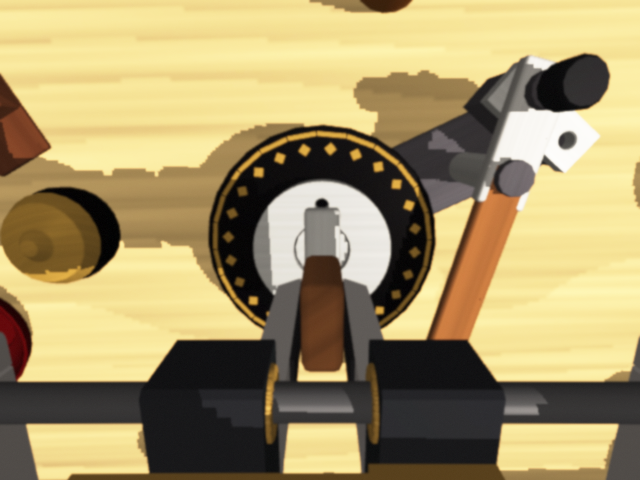

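View pics/s10.png

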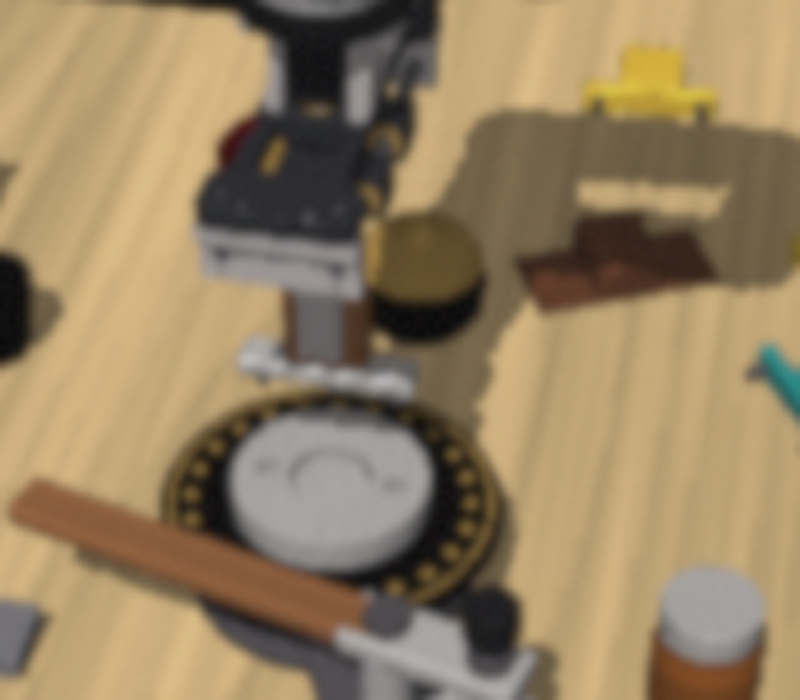

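```bash
python3 -c "
from h import *
im=cv2.imread('pics/w10.png')[:,:,::-1];save('w10c',im,(200,120,440,300),3)
save('w10d',im,(280,190,365,280),7)
"
```

```text
(no output)
```

View pics/w10c.png

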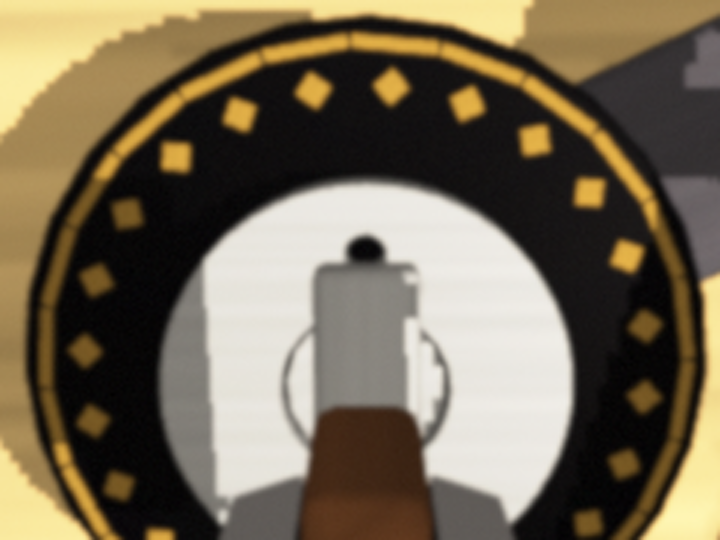

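View pics/w10d.png

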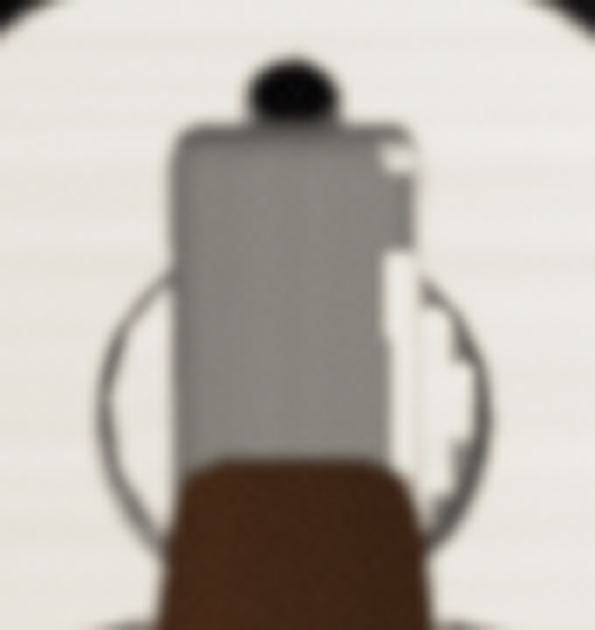

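```bash
cat > m10.py <<'E'
from h import *
s=dict(ee_pos=np.array([.5614,.015,.1494]),eef_rot=None)
R=np.array([[.99968,0,.0253],[-.0253,-.0006,.99968],[-.0001,-1,-.0006]]);
U,_,V=np.linalg.svd(R);s['eef_rot']=U@V
C=cam('wrist',s)
tool=lambda P:((P-s['ee_pos'])@s['eef_rot']*1000).round(1)
print("bar end bottom",tool(unproj(C,[[321.9,207.4]],.1305)),"top",tool(unproj(C,[[321.9,210.4],[304.6,214],[339.3,214]],.1405)))
print("bar near grip",tool(unproj(C,[[305.3,250],[339.5,250]],.1405)))
h=unproj(C,[[321.9,204.9]],.066);print("hole",tool(h),h)
# ring circle fit on outer top edge
from scipy.optimize import least_squares
t=np.linspace(0,2*np.pi,721)
def ex(p,r=.048,z=.066):
    q=proj(C,np.c_[p[0]+r*np.cos(t),p[1]+r*np.sin(t),0*t+z]);return np.array([q[:,0].min(),q[:,0].max(),q[:,1].min()])
f=least_squares(lambda p:ex(p)-[252.7,391.7,180],[.562,.016]);print("ring",f.x,f.fun,tool(np.r_[f.x,.066]))
g=least_squares(lambda p:ex(p,.02)[:2]-[293.9,350],[.562,.016]);print("hub",g.x,g.fun,tool(np.r_[g.x,.066]))
E
python3 m10.py
```

```text
bar end bottom [[-42.1  18.9  -0.7]] top [[-42.4   8.9  -0.7]
 [-40.6   8.9  -9.2]
 [-40.6   8.9   7.8]]
bar near grip [[-22.4   8.9  -9. ]
 [-22.4   8.9   8.1]]
hole [[-32.6  83.4  -0.7]] [[0.52882502 0.01510617 0.066     ]]
ring [0.56005575 0.0145096 ] [ 0.62428569 -0.62429917 -0.05436399] [-1.3 83.4 -0.5]
hub [0.58319142 0.0137399 ] [0. 0.] [21.8 83.4 -0.7]
```

```bash
python3 -c "
from h import *
s=st()"; python3 -m pendant '[{"dx":-0.0006,"dy":0.015,"dz":0,"ax":0,"ay":0,"az":0},{"dx":-0.0006,"dy":0.035,"dz":0,"ax":0,"ay":0,"az":0},{"dx":-0.0006,"dy":0.049,"dz":0,"ax":0,"ay":0,"az":0},{"dx":-0.0006,"dy":0.049,"dz":0,"ax":0,"ay":0,"az":0},{"dx":-0.0006,"dy":0.049,"dz":0,"ax":0,"ay":0,"az":0},{"dx":-0.0006,"dy":0.049,"dz":0,"ax":0,"ay":0,"az":0}]'; python3 -c "
from h import *
s=st()
im=env.grab_frame('wrist').copy();save('w11',im,(220,140,420,340),4)
C=cam('wrist',s);np.save('s11.npy',s,allow_pickle=True)
im=env.grab_frame('side').copy();save('s11',im,(270,190,370,290),6)
"
```

```text
t 10.35 tcp [0.5618 0.0148 0.15  ] zyaw 88.49 tilt [ 1.1e-03 -1.0e+00 -4.0e-04] F [ 0.08 -0.65 -1.29] M [ 0.11 -0.17  0.04] open 0.0179 q [-0.13  0.23  1.63 -0.    1.28 -1.67]
time: 10.85
ee_pos: [0.562, 0.0141, 0.1021]
eef_rot: [[1.0, 0.003, 0.027], [-0.027, -0.001, 1.0], [0.003, -1.0, -0.001]]
wrist_force: [1.1, 0.2, -1.5]
opening: 0.0178
t 10.85 tcp [0.562  0.0141 0.1021] zyaw 88.44 tilt [ 2.7e-03 -1.0e+00 -6.0e-04] F [ 1.09  0.18 -1.49] M [ 0.04 -0.19  0.02] open 0.0178 q [-0.13  0.28  1.67 -0.    1.18 -1.67]
```

View pics/w11.png

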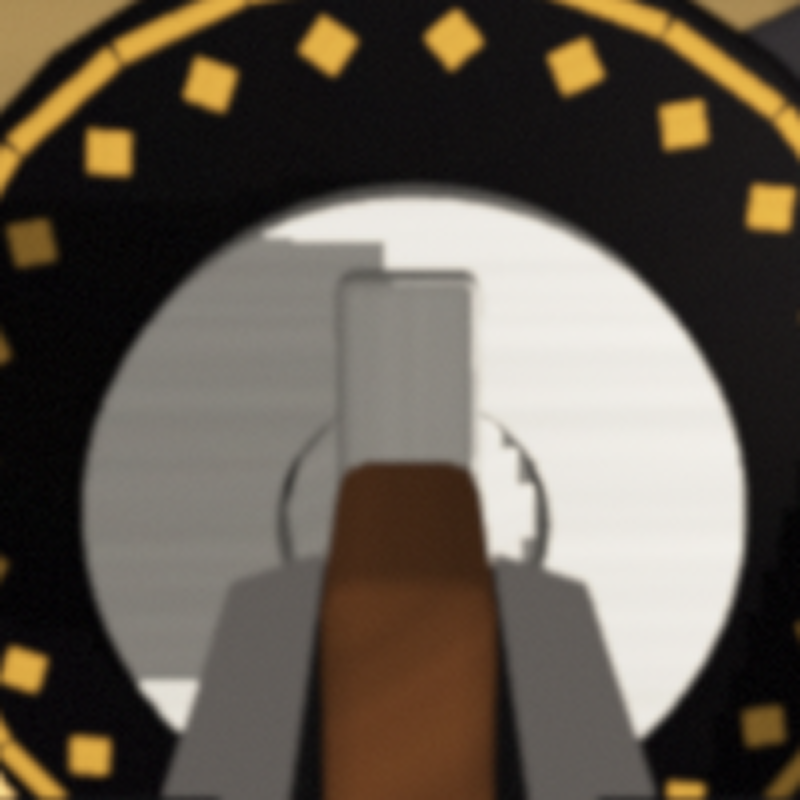

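View pics/s11.png

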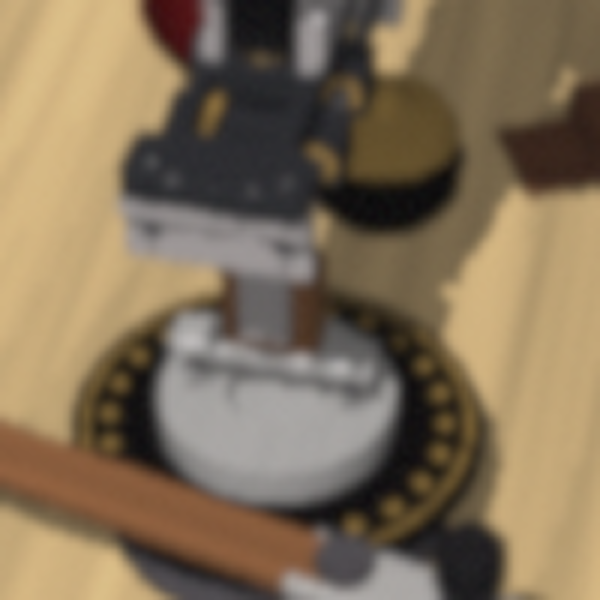

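```bash
cat > m11.py <<'E'
from h import *
from scipy.optimize import least_squares
s=np.load('s11.npy',allow_pickle=True).item();C=cam('wrist',s);zt=s['ee_pos'][2]
tool=lambda P:((P-s['ee_pos'])@s['eef_rot']*1000).round(1)
print("bar end bottom",tool(unproj(C,[[321.75,207.5]],zt-.0189)),"edges",tool(unproj(C,[[305,230],[338.5,230]],zt-.0089)))
t=np.linspace(0,2*np.pi,721)
def ex(p,r=.048,z=.066):
    q=proj(C,np.c_[p[0]+r*np.cos(t),p[1]+r*np.sin(t),0*t+z]);return np.array([q[:,0].min(),q[:,0].max(),q[:,1].min()])
f=least_squares(lambda p:ex(p)-[240.5,406.75,188.75],[.562,.016]);print("ring",f.x,f.fun,tool(np.r_[f.x,.066]))
E
python3 m11.py
```

```text
bar end bottom [[-42.1  18.8  -0.8]] edges [[-32.7   8.8  -9.1]
 [-32.6   8.8   7.4]]
ring [0.56061973 0.01442225] [ 0.3146302  -0.31454557 -0.03310083] [-1.5 36.1  0.3]
```

```bash
cat > m12.py <<'E'
from h import *
from scipy.optimize import least_squares
from scipy.ndimage import map_coordinates
def run(g,s,c0,angs,r,z=.066):
    C=cam('wrist',s); c=np.array(c0,float)
    tool=lambda P:((P-s['ee_pos'])@s['eef_rot']*1000).round(2)
    for it in range(3):
        pts=[]
        for a in angs:
            d=np.array([np.cos(a),np.sin(a)]);rr=np.linspace(r-.004,r+.004,81)
            q=proj(C,np.c_[c+rr[:,None]*d,np.full(81,z)])
            v=map_coordinates(g,[q[:,1],q[:,0]],order=1); gr=np.gradient(v)
            k=np.argmin(gr)   # bright->dark outward
            if gr[k]<-1.5: pts.append(np.r_[c+rr[k]*d,np.degrees(a)])
        pts=np.array(pts)
        f=least_squares(lambda p:np.hypot(pts[:,0]-p[0],pts[:,1]-p[1])-p[2],[*c,r],loss='soft_l1',f_scale=.0005)
        c=f.x[:2]
    res=(np.hypot(pts[:,0]-c[0],pts[:,1]-c[1])-f.x[2])*1000
    print(len(pts),"c",c.round(4),"r",f.x[2].round(5),"rms",np.sqrt((res**2).mean()).round(2),"tool",tool(np.r_[c,z])); return c
E
python3 - <<'E'
from m12 import *
import re
# w10
g=cv2.cvtColor(cv2.imread('pics/w10.png'),cv2.COLOR_BGR2GRAY).astype(float)
R=np.array([[.99968,0,.0253],[-.0253,-.0006,.99968],[-.0001,-1,-.0006]]);U,_,V=np.linalg.svd(R)
s=dict(ee_pos=np.array([.5614,.015,.1494]),eef_rot=U@V)
A=np.radians(np.arange(95,266,3))   # world angle: near side is -x
run(g,s,[.5605,.0145],A,.048)
A2=np.radians(np.r_[np.arange(95,150,3),np.arange(225,266,3)])
C=cam('wrist',s)
# hole profile along column 322 in w10
print(g[190:216,322].round(0).astype(int))
print(g[200,308:338].round(0).astype(int)); print(g[203,308:338].round(0).astype(int))
for x in (-.027,-.032,-.037): print(proj(C,[[.5608+x,.0151,.066]]))
s=np.load('s11.npy',allow_pickle=True).item()
E
```

```text
57 c [0.5604 0.0141] r 0.04812 rms 0.16 tool [-0.95 83.4  -0.91]
[233 233 233 232 230 228 222 197 136  64  21   9   8  11   9  12  27  54
  78  96 110 120 126 130 132 134]
[230 231 231 231 231 231 225 203 159 107  64  37  25  21  21  26  46  81
 129 181 215 229 231 232 232 232 233 232 233 232]
[230 231 231 230 230 223 192 130  61  20   7   7   9   6  11   8   8  10
  24  70 141 203 227 231 231 232 232 232 232 232]
[[322.08055147 212.1457284 ]]
[[321.89102593 204.8650677 ]]
[[321.69961791 197.51191024]]
```

Run:
```python
from m12 import *
s=st();im=env.grab_frame('wrist').copy();save('w12',im);g=cv2.cvtColor(im,cv2.COLOR_RGB2GRAY).astype(float)
c=run(g,s,[.5605,.0145],np.radians(np.arange(95,266,3)),.048)
c=run(g,s,[.5605,.0145],np.radians(np.r_[np.arange(95,160,3),np.arange(200,266,3)]),.048)
C=cam('wrist',s)
print(g[200:216,322].round(0).astype(int)); print(g[230,300:345].round().astype(int))
```

```text
t 10.95 tcp [0.5625 0.0143 0.1026] zyaw 88.46 tilt [ 4.e-03 -1.e+00 -7.e-04] F [ 0.16  0.22 -1.16] M [ 0.09 -0.12  0.01] open 0.0177 q [-0.13  0.28  1.67 -0.    1.18 -1.67]
57 c [0.5606 0.014 ] r 0.04806 rms 0.23 tool [-2.07 36.61 -0.32]
44 c [0.5605 0.014 ] r 0.048 rms 0.23 tool [-2.21 36.61 -0.36]
[234 235 234 233 231 229 214 170 120 107 115 122 129 133 135 136]
[128 127 125 122 113 114 119 126 131 132 132 133 132 133 134 135 137 137
 137 136 136 136 135 136 138 137 136 136 136 135 136 136 136 134 134 133
 135 160 196 215 224 229 230 231 231]
```

```bash
python3 -m pendant '[{"dx":-0.0016,"dy":0.001,"dz":0.0005,"ax":0,"ay":0,"az":0.2},{"dx":-0.0016,"dy":0.002,"dz":0.0005,"ax":0,"ay":0,"az":0.2},{"dx":-0.0016,"dy":0.002,"dz":0.0005,"ax":0,"ay":0,"az":0.2},{"dx":-0.0016,"dy":0.002,"dz":0.0005,"ax":0,"ay":0,"az":0.2},{"dx":-0.0016,"dy":0.002,"dz":0.0005,"ax":0,"ay":0,"az":0.2}]'
python3 - <<'E'
from m12 import *
s=st();im=env.grab_frame('wrist').copy();save('w13',im);g=cv2.cvtColor(im,cv2.COLOR_RGB2GRAY).astype(float)
c=run(g,s,[.5605,.0145],np.radians(np.arange(95,266,3)),.048)
E
```

```text
time: 11.42
ee_pos: [0.5608, 0.015, 0.1005]
eef_rot: [[1.0, 0.0, 0.027], [-0.027, -0.001, 1.0], [0.0, -1.0, -0.001]]
wrist_force: [-0.8, 0.0, -0.5]
opening: 0.0179
t 11.42 tcp [0.5608 0.015  0.1005] zyaw 88.48 tilt [ 3.e-04 -1.e+00 -7.e-04] F [-0.83  0.01 -0.49] M [ 0.03 -0.19 -0.02] open 0.0179 q [-0.13  0.29  1.68 -0.    1.18 -1.67]
57 c [0.5605 0.0141] r 0.04798 rms 0.29 tool [-0.32 34.51 -0.96]
```

```bash
python3 -m pendant '[{"dx":0.0002,"dy":0.002,"dz":-0.0002,"ax":0,"ay":0,"az":0},{"dx":0.0002,"dy":0.004,"dz":-0.0002,"ax":0,"ay":0,"az":0},{"dx":0.0002,"dy":0.006,"dz":-0.0002,"ax":0,"ay":0,"az":0},{"dx":0.0002,"dy":0.008,"dz":-0.0002,"ax":0,"ay":0,"az":0},{"dx":0.0002,"dy":0.008,"dz":-0.0002,"ax":0,"ay":0,"az":0}]'
python3 - <<'E'
from m12 import *
s=st()
E
```

```text
time: 11.88
ee_pos: [0.5604, 0.0149, 0.0917]
eef_rot: [[1.0, -0.001, 0.027], [-0.027, -0.001, 1.0], [-0.001, -1.0, -0.001]]
wrist_force: [-0.4, -0.8, -1.4]
opening: 0.0175
t 11.88 tcp [0.5604 0.0149 0.0917] zyaw 88.47 tilt [-1.1e-03 -1.0e+00 -6.0e-04] F [-0.39 -0.85 -1.36] M [ 0.06 -0.15 -0.03] open 0.0175 q [-0.13  0.3   1.68 -0.    1.16 -1.67]
```

```bash
python3 -m pendant '[{"dx":0,"dy":0.002,"dz":0,"ax":0,"ay":0,"az":0},{"dx":0,"dy":0.004,"dz":0,"ax":0,"ay":0,"az":0},{"dx":0,"dy":0.006,"dz":0,"ax":0,"ay":0,"az":0},{"dx":0,"dy":0.007,"dz":0,"ax":0,"ay":0,"az":0},{"dx":0,"dy":0.007,"dz":0,"ax":0,"ay":0,"az":0}]'
python3 - <<'E'
from m12 import *
s=st();save('w14',env.grab_frame('wrist'),(200,120,440,340),3);save('s14',env.grab_frame('side'),(270,190,370,290),6)
E
```

```text
time: 12.3
ee_pos: [0.5606, 0.0149, 0.085]
eef_rot: [[1.0, -0.001, 0.027], [-0.027, -0.001, 1.0], [-0.001, -1.0, -0.001]]
wrist_force: [-0.2, 0.1, -0.7]
opening: 0.0179
t 12.3 tcp [0.5606 0.0149 0.085 ] zyaw 88.48 tilt [-9.e-04 -1.e+00 -6.e-04] F [-0.23  0.1  -0.69] M [ 0.07 -0.03  0.02] open 0.0179 q [-0.13  0.31  1.69 -0.    1.15 -1.67]
```

View pics/s14.png

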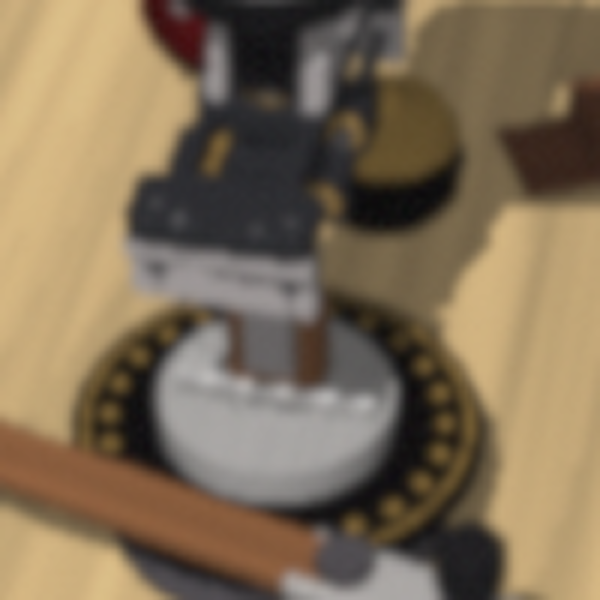

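View pics/w14.png

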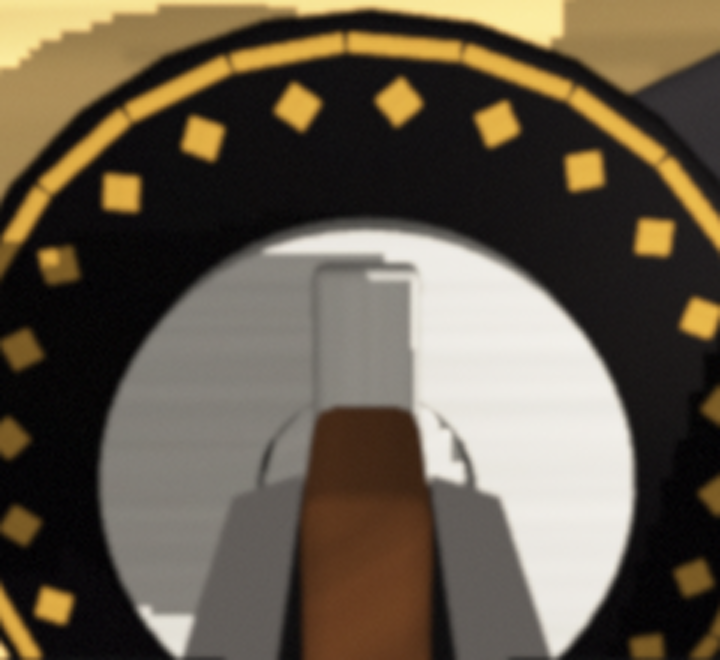

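```bash
python3 -m pendant '[{"dx":0,"dy":0.001,"dz":0,"ax":0,"ay":0,"az":0},{"dx":0,"dy":0.0015,"dz":0,"ax":0,"ay":0,"az":0},{"dx":0,"dy":0.0015,"dz":0,"ax":0,"ay":0,"az":0}]'; python3 -m pendant '[{"dx":0.0001,"dy":0.0005,"dz":0,"ax":0,"ay":5,"az":0},{"dx":0.0001,"dy":0.0005,"dz":0,"ax":0,"ay":10,"az":0},{"dx":0.0001,"dy":0.0005,"dz":0,"ax":0,"ay":10,"az":0}]'
python3 - <<'E'
from m12 import *
s=st()
E
```

```text
time: 12.65
ee_pos: [0.5606, 0.0148, 0.0849]
eef_rot: [[1.0, -0.001, 0.026], [-0.026, -0.001, 1.0], [-0.001, -1.0, -0.001]]
wrist_force: [-4.8, -0.2, 8.3]
opening: 0.0176
time: 12.9
ee_pos: [0.5613, 0.0148, 0.0849]
eef_rot: [[0.98, 0.001, 0.201], [-0.201, -0.001, 0.98], [0.001, -1.0, -0.001]]
wrist_force: [-0.4, -1.1, 3.2]
opening: 0.0179
t 12.9 tcp [0.5613 0.0148 0.0849] zyaw 78.41 tilt [ 8.e-04 -1.e+00 -9.e-04] F [-0.44 -1.1   3.17] M [ 0.01 -0.11  0.04] open 0.0179 q [-0.13  0.31  1.69 -0.    1.15 -1.5 ]
```

```bash
python3 -m pendant '[{"dx":0.0001,"dy":0.0005,"dz":0,"ax":0,"ay":5,"az":0},{"dx":0.0001,"dy":0.0005,"dz":-0.0001,"ax":0,"ay":10,"az":0},{"dx":0.0002,"dy":0.0005,"dz":-0.0001,"ax":0,"ay":15,"az":0},{"dx":0.0003,"dy":0.0005,"dz":-0.0002,"ax":0,"ay":20,"az":0},{"dx":0.0004,"dy":0.0005,"dz":-0.0002,"ax":0,"ay":25,"az":0},{"dx":0.0004,"dy":0.0005,"dz":-0.0002,"ax":0,"ay":25,"az":0}]'
python3 - <<'E'
from m12 import *
s=st();save('t15',env.grab_frame('top'),(225,150,385,290),5);save('w15',env.grab_frame('wrist'),(200,120,440,340),3)
E
```

```text
time: 13.4
ee_pos: [0.5615, 0.015, 0.0849]
eef_rot: [[0.803, 0.0, 0.595], [-0.595, -0.0, 0.803], [0.001, -1.0, -0.0]]
wrist_force: [-2.2, 0.3, 4.4]
opening: 0.0182
t 13.4 tcp [0.5615 0.015  0.0849] zyaw 53.47 tilt [ 6.e-04 -1.e+00 -1.e-04] F [-2.23  0.28  4.41] M [ 0.11  0.2  -0.03] open 0.0182 q [-0.13  0.31  1.68 -0.    1.15 -1.06]
```

View pics/w15.png

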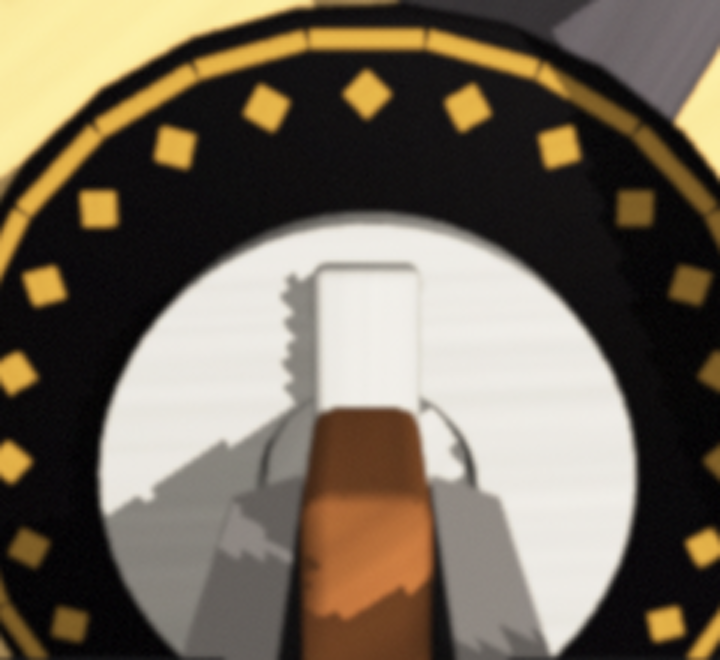

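```bash
python3 -m pendant '[{"dx":0.0001,"dy":0.0004,"dz":-0.0001,"ax":0,"ay":4,"az":0},{"dx":0.0001,"dy":0.0004,"dz":-0.0001,"ax":0,"ay":8,"az":0},{"dx":0.0001,"dy":0.0004,"dz":-0.0001,"ax":0,"ay":12,"az":0}]'; python3 -c "
from h import *
st()"; python3 -m pendant '[{"dx":0.0001,"dy":0.0004,"dz":-0.0001,"ax":0,"ay":4,"az":0},{"dx":0.0001,"dy":0.0004,"dz":-0.0001,"ax":0,"ay":8,"az":0}]'; python3 -c "
from h import *
st()"
```

```text
time: 13.75
ee_pos: [0.5618, 0.0149, 0.0849]
eef_rot: [[0.664, 0.001, 0.748], [-0.748, -0.0, 0.664], [0.001, -1.0, 0.001]]
wrist_force: [-1.8, 2.0, 4.6]
opening: 0.0176
t 13.75 tcp [0.5618 0.0149 0.0849] zyaw 41.62 tilt [ 9.e-04 -1.e+00  5.e-04] F [-1.8   2.    4.56] M [0.24 0.19 0.22] open 0.0176 q [-0.13  0.31  1.68 -0.    1.15 -0.85]
time: 13.92
ee_pos: [0.5619, 0.0149, 0.0849]
eef_rot: [[0.554, 0.001, 0.833], [-0.833, -0.0, 0.554], [0.001, -1.0, 0.001]]
wrist_force: [-3.0, 1.1, 4.3]
opening: 0.018
t 13.92 tcp [0.5619 0.0149 0.0849] zyaw 33.63 tilt [ 8.e-04 -1.e+00  8.e-04] F [-2.99  1.09  4.33] M [0.22 0.38 0.22] open 0.018 q [-0.13  0.31  1.68 -0.    1.15 -0.71]
```

```bash
python3 -m pendant '[{"dx":0,"dy":0.0004,"dz":-0.0001,"ax":0,"ay":3,"az":0},{"dx":0,"dy":0.0004,"dz":-0.0001,"ax":0,"ay":6,"az":0}]'; python3 -c "
from h import *
st()"; python3 -m pendant '[{"dx":0,"dy":0.0004,"dz":-0.0001,"ax":0,"ay":3,"az":0},{"dx":0,"dy":0.0004,"dz":-0.0001,"ax":0,"ay":6,"az":0}]'; python3 -c "
from h import *
st()"
```

```text
time: 14.08
ee_pos: [0.5619, 0.015, 0.0849]
eef_rot: [[0.466, 0.001, 0.885], [-0.885, -0.001, 0.466], [0.001, -1.0, 0.001]]
wrist_force: [-2.0, 1.8, 6.0]
opening: 0.0178
t 14.08 tcp [0.5619 0.015  0.0849] zyaw 27.79 tilt [ 1.1e-03 -1.0e+00  8.0e-04] F [-2.    1.82  5.97] M [0.29 0.33 1.05] open 0.0178 q [-0.13  0.31  1.68 -0.    1.15 -0.61]
time: 14.25
ee_pos: [0.5623, 0.0144, 0.085]
eef_rot: [[0.376, 0.002, 0.927], [-0.927, -0.003, 0.376], [0.003, -1.0, 0.001]]
wrist_force: [-0.9, -1.4, 4.5]
opening: 0.019
t 14.25 tcp [0.5623 0.0144 0.085 ] zyaw 22.09 tilt [ 0.0034 -1.      0.0012] F [-0.88 -1.37  4.52] M [-0.71 -0.23  1.34] open 0.019 q [-0.13  0.31  1.68 -0.    1.15 -0.51]
```

```bash
python3 -m pendant '[{"dx":0,"dy":0,"dz":0,"ax":0,"ay":-3,"az":0},{"dx":0,"dy":0,"dz":0,"ax":0,"ay":-5.5,"az":0},{"dx":0,"dy":0,"dz":0,"ax":0,"ay":-5.5,"az":0}]'; python3 -c "
from h import *
st();save('w16',env.grab_frame('wrist'),(200,120,440,340),3);save('s16',env.grab_frame('side'),(270,190,370,290),6)"
```

```text
time: 14.5
ee_pos: [0.5623, 0.0143, 0.0849]
eef_rot: [[0.466, 0.002, 0.885], [-0.885, -0.003, 0.466], [0.004, -1.0, 0.001]]
wrist_force: [-2.0, 1.4, 2.1]
opening: 0.018
t 14.5 tcp [0.5623 0.0143 0.0849] zyaw 27.79 tilt [ 3.7e-03 -1.0e+00  7.0e-04] F [-1.95  1.38  2.08] M [0.09 0.15 0.13] open 0.018 q [-0.13  0.31  1.68 -0.    1.15 -0.61]
```

View pics/w16.png

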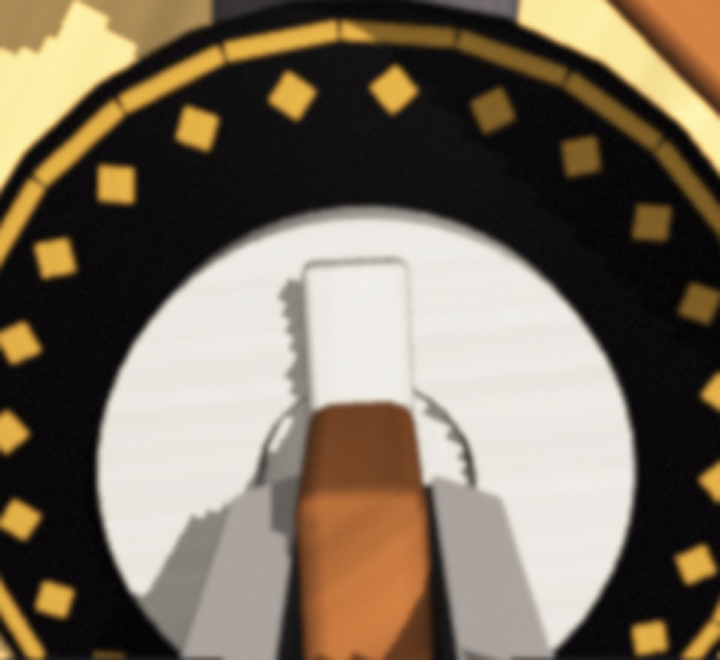

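```bash
python3 -m pendant '[{"dx":0,"dy":0,"dz":0,"ax":0,"ay":-1.5,"az":0.1},{"dx":0,"dy":0,"dz":0,"ax":0,"ay":-3,"az":0.2},{"dx":0,"dy":0,"dz":0,"ax":0,"ay":-3,"az":0.2}]'; python3 -c "
from h import *
st();save('w17',env.grab_frame('wrist'),(200,120,440,340),3)"
```

```text
time: 14.85
ee_pos: [0.5624, 0.0139, 0.085]
eef_rot: [[0.51, 0.001, 0.86], [-0.86, -0.0, 0.51], [0.001, -1.0, 0.0]]
wrist_force: [-2.1, -0.4, 2.7]
opening: 0.0178
t 14.85 tcp [0.5624 0.0139 0.085 ] zyaw 30.63 tilt [ 7.e-04 -1.e+00  4.e-04] F [-2.13 -0.39  2.71] M [-0.17  0.14 -0.03] open 0.0178 q [-0.13  0.31  1.68 -0.    1.15 -0.66]
```

View pics/w17.png

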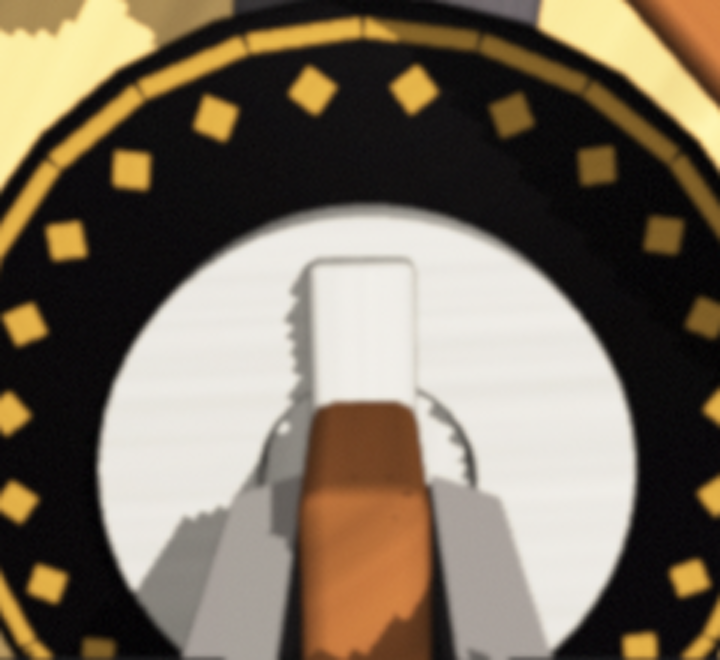

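```bash
python3 -m pendant '[{"dx":0,"dy":-0.005,"dz":0,"ax":0,"ay":0,"az":0},{"dx":0,"dy":-0.012,"dz":0,"ax":0,"ay":0,"az":0},{"dx":0,"dy":-0.025,"dz":0,"ax":0,"ay":0,"az":0},{"dx":0,"dy":-0.05,"dz":0,"ax":0,"ay":0,"az":0},{"dx":0,"dy":-0.08,"dz":0,"ax":0,"ay":0,"az":0},{"dx":0,"dy":-0.08,"dz":0,"ax":0,"ay":0,"az":0}]'; python3 -c "
from h import *
st();save('w18',env.grab_frame('wrist'));save('t18',env.grab_frame('top'),(205,150,385,290),4)
save('s18',env.grab_frame('side'),(270,190,370,290),6)"
```

```text
time: 15.4
ee_pos: [0.567, 0.0135, 0.1717]
eef_rot: [[0.508, 0.013, 0.861], [-0.861, -0.002, 0.509], [0.008, -1.0, 0.011]]
wrist_force: [0.9, -0.3, -0.7]
opening: 0.0175
t 15.4 tcp [0.567  0.0135 0.1717] zyaw 30.57 tilt [ 0.0083 -0.9999  0.0106] F [ 0.93 -0.28 -0.73] M [-0.06 -0.23 -0.  ] open 0.0175 q [-0.13  0.21  1.61 -0.    1.31 -0.66]
```

View pics/w18.png

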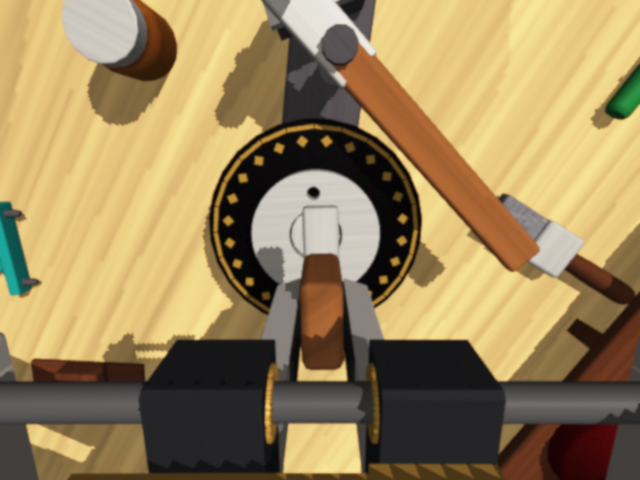

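View pics/s18.png

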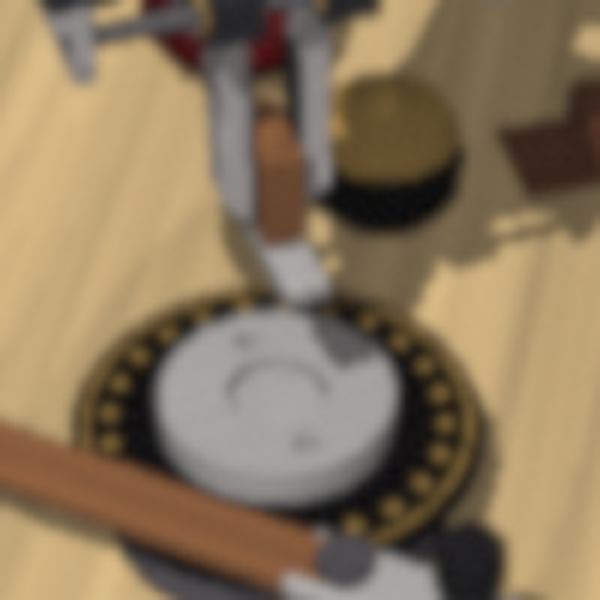

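Run:
```python
from h import *
C=cam('side');P=unproj(C,[[270+247/6,190+340/6],[270+306/6,190+442/6]],.066);d=P[0]-P[1];print(P,np.linalg.norm(d),np.degrees(np.arctan2(d[1],d[0])))
# initial side holes
P=unproj(C,[[280+140/6,225+170/6],[280+294/6,225+190/6]],.066);d=P[0]-P[1];print(P,np.linalg.norm(d),np.degrees(np.arctan2(d[1],d[0])))
```

```text
[[ 0.57792599 -0.0089468   0.066     ]
 [ 0.54208228  0.04465315  0.066     ]] 0.06448042923218866 -56.22829987213044
[[0.5914703  0.01813451 0.066     ]
 [0.52794809 0.01736259 0.066     ]] 0.06352690056998085 0.6962261158153837
```

View pics/t18.png

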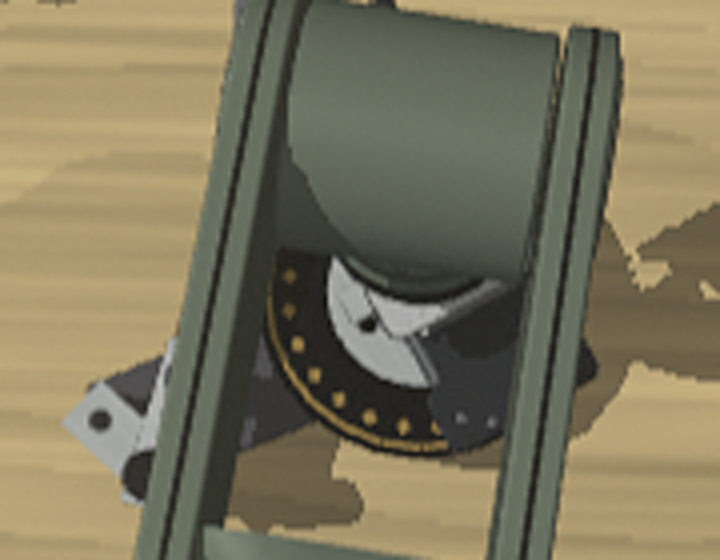

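Run:
```python
from m12 import *
s=st();im=env.grab_frame('wrist').copy();save('w19',im,(230,150,400,300),4)
g=cv2.cvtColor(im,cv2.COLOR_RGB2GRAY).astype(float);C=cam('wrist',s)
c=run(g,s,[.5605,.0145],np.radians(np.arange(35,206,3)),.048)
sub=g[180:215,295:335]; ys,xs=np.nonzero(sub<70);print(xs.mean()+295,ys.mean()+180,len(xs))
h=unproj(C,[[xs.mean()+295,ys.mean()+180]],.066)[0];d=c-h[:2];print(h,np.linalg.norm(d),np.degrees(np.arctan2(d[1],d[0])))
```

```text
t 15.55 tcp [0.5621 0.014  0.1647] zyaw 30.57 tilt [ 7.e-04 -1.e+00  6.e-04] F [ 0.    1.09 -2.34] M [-0.04 -0.11 -0.03] open 0.0176 q [-0.13  0.22  1.62 -0.    1.31 -0.66]
57 c [0.5603 0.015 ] r 0.04782 rms 0.31 tool [-1.89 98.66 -1.06]
319.5903614457831 198.02409638554218 83
[0.54254705 0.04166557 0.066     ] 0.032021742881981854 -56.23449428782991
```

View pics/w19.png

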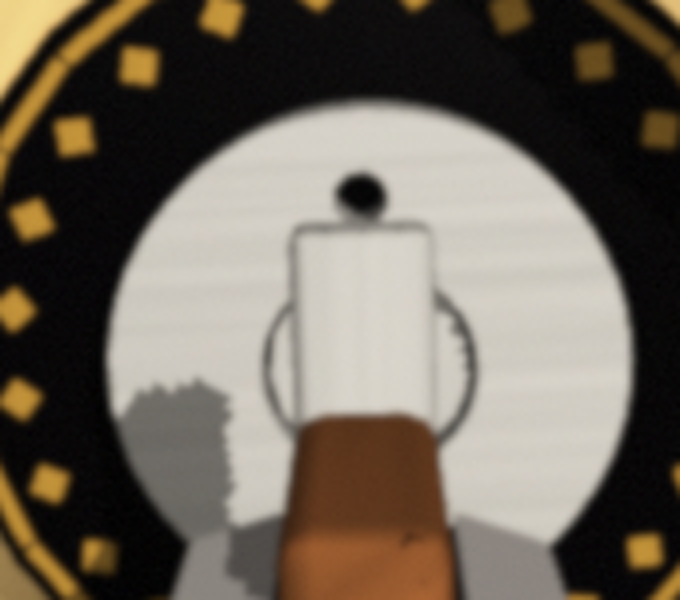

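Run:
```python
from h import *
s=st();C=cam('wrist',s);zt=s['ee_pos'][2]
tool=lambda P:((P-s['ee_pos'])@s['eef_rot']*1000).round(2)
print(tool(unproj(C,[[304.25,212.5],[338,212.5],[305.75,250],[340,250]],zt-.0089)))
print("end",tool(unproj(C,[[321,150+222/4]],zt-.0189)))
to([.4492,-.2512,.17],116.98)
```

```text
t 15.6 tcp [0.5613 0.0141 0.1635] zyaw 30.58 tilt [-7.0e-04 -1.0e+00 -1.3e-03] F [ 0.11  0.03 -1.07] M [ 0.01 -0.1  -0.01] open 0.0179 q [-0.13  0.22  1.62 -0.    1.31 -0.66]
[[-40.28   8.94  -9.78]
 [-40.27   8.92   6.66]
 [-21.27   8.93  -9.26]
 [-21.27   8.9    7.86]]
end [[-42.02  18.93  -1.64]]
mm [ 171.4   -6.3 -231.4] deg [ 3.00e-02 -8.64e+01 -9.00e-02]
```

```bash
python3 -m pendant '[{"dx":0.014,"dy":-0.001,"dz":-0.019,"ax":0,"ay":-7,"az":0},{"dx":0.028,"dy":-0.002,"dz":-0.038,"ax":0,"ay":-14,"az":0},{"dx":0.043,"dy":-0.003,"dz":-0.058,"ax":0,"ay":-21,"az":0},{"dx":0.057,"dy":-0.004,"dz":-0.077,"ax":0,"ay":-28,"az":0},{"dx":0.071,"dy":-0.005,"dz":-0.096,"ax":0,"ay":-35,"az":0},{"dx":0.086,"dy":-0.006,"dz":-0.116,"ax":0,"ay":-42,"az":0},{"dx":0.1,"dy":-0.006,"dz":-0.135,"ax":0,"ay":-49,"az":0},{"dx":0.114,"dy":-0.006,"dz":-0.154,"ax":0,"ay":-56,"az":0},{"dx":0.128,"dy":-0.006,"dz":-0.174,"ax":0,"ay":-63,"az":0},{"dx":0.143,"dy":-0.006,"dz":-0.193,"ax":0,"ay":-70,"az":0},{"dx":0.157,"dy":-0.006,"dz":-0.212,"ax":0,"ay":-77,"az":0},{"dx":0.1714,"dy":-0.0063,"dz":-0.2314,"ax":0,"ay":-84.4,"az":0}]'; python3 -c "
from h import *
st();to([.4492,-.2512,.12],115.1)"
```

```text
time: 16.6
ee_pos: [0.4473, -0.2511, 0.1676]
eef_rot: [[0.906, -0.005, -0.424], [0.424, 0.003, 0.906], [-0.003, -1.0, 0.005]]
wrist_force: [-0.6, -0.3, -1.9]
opening: 0.0178
t 16.6 tcp [ 0.4473 -0.2511  0.1676] zyaw 115.08 tilt [-0.0032 -1.      0.0048] F [-0.55 -0.27 -1.92] M [ 0.07 -0.16  0.05] open 0.0178 q [-0.68  0.11  1.73 -0.    1.3  -2.69]
mm [ 1.8 47.6 -1.2] deg [-0.27 -0.02 -0.19]
```

```bash
python3 -m pendant '[{"dx":0.0018,"dy":0.02,"dz":-0.0012,"ax":-0.3,"ay":0,"az":-0.2},{"dx":0.0018,"dy":0.045,"dz":-0.0012,"ax":-0.3,"ay":0,"az":-0.2},{"dx":0.0018,"dy":0.0585,"dz":-0.0012,"ax":-0.3,"ay":0,"az":-0.2},{"dx":0.0018,"dy":0.0585,"dz":-0.0012,"ax":-0.3,"ay":0,"az":-0.2},{"dx":0.0018,"dy":0.0585,"dz":-0.0012,"ax":-0.3,"ay":0,"az":-0.2},{"dx":0.0018,"dy":0.0585,"dz":-0.0012,"ax":-0.3,"ay":0,"az":-0.2}]'
python3 - <<'E'
from h import *
s=st();to([.4492,-.2512,.0435],115.1)
save('w20',env.grab_frame('wrist'),(220,100,420,340),3);save('s20',env.grab_frame('side'),(330,160,430,260),6)
C=cam('wrist',s)
q=np.radians(26.9);u=np.array([np.cos(q),np.sin(q),0]);v=np.array([-u[1],u[0],0]);o=np.array([.4478,-.2496,0])
E
```

```text
time: 17.1
ee_pos: [0.4492, -0.2512, 0.109]
eef_rot: [[0.906, 0.0, -0.424], [0.424, -0.0, 0.906], [0.0, -1.0, -0.0]]
wrist_force: [0.7, -0.8, -0.7]
opening: 0.0177
t 17.1 tcp [ 0.4492 -0.2512  0.109 ] zyaw 115.08 tilt [ 1.e-04 -1.e+00 -2.e-04] F [ 0.72 -0.81 -0.71] M [ 0.05 -0.11 -0.01] open 0.0177 q [-0.68  0.18  1.78 -0.    1.18 -2.69]
mm [-0.  65.5 -0. ] deg [ 0.01 -0.02  0.  ]
```

View pics/w20.png

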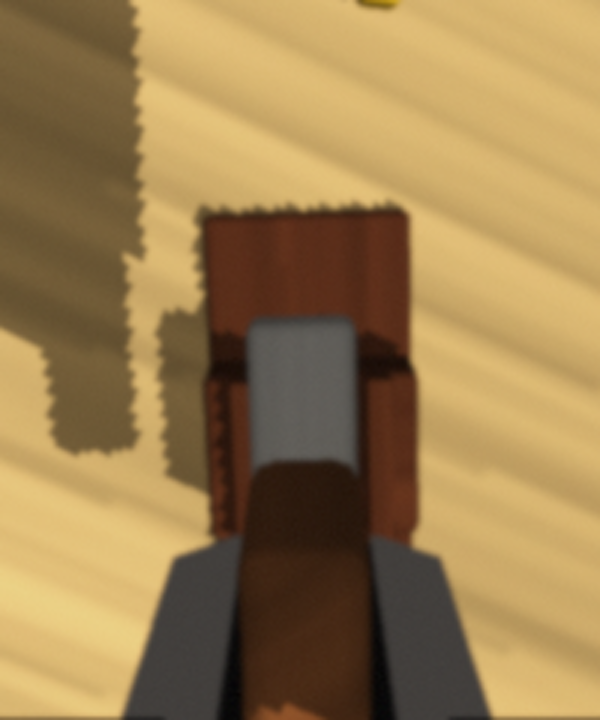

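View pics/s20.png

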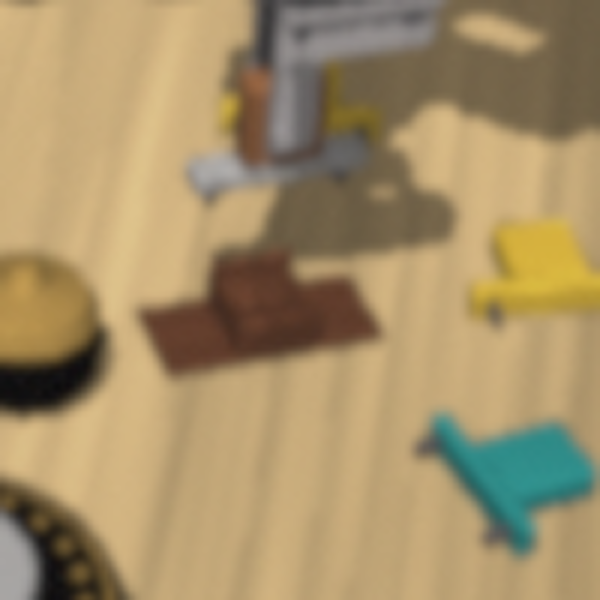

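```bash
python3 -m pendant '[{"dx":0,"dy":0.02,"dz":0.001,"ax":0,"ay":0,"az":0},{"dx":0,"dy":0.04,"dz":0.001,"ax":0,"ay":0,"az":0},{"dx":0,"dy":0.052,"dz":0.001,"ax":0,"ay":0,"az":0},{"dx":0,"dy":0.056,"dz":0.001,"ax":0,"ay":0,"az":0},{"dx":0,"dy":0.06,"dz":0.001,"ax":0,"ay":0,"az":0},{"dx":0,"dy":0.063,"dz":0.001,"ax":0,"ay":0,"az":0},{"dx":0,"dy":0.065,"dz":0.001,"ax":0,"ay":0,"az":0},{"dx":0,"dy":0.065,"dz":0.001,"ax":0,"ay":0,"az":0}]'
python3 - <<'E'
from h import *
s=st()
save('w21',env.grab_frame('wrist'),(220,100,420,340),3)
E
```

```text
time: 17.87
ee_pos: [0.4502, -0.2512, 0.0456]
eef_rot: [[0.906, 0.003, -0.424], [0.424, -0.002, 0.906], [0.002, -1.0, -0.003]]
wrist_force: [-0.2, -0.1, -2.1]
opening: 0.0177
t 17.87 tcp [ 0.4502 -0.2512  0.0456] zyaw 115.1 tilt [ 0.0017 -1.     -0.0034] F [-0.21 -0.1  -2.08] M [ 0.09 -0.16 -0.01] open 0.0177 q [-0.68  0.27  1.83  0.    1.04 -2.69]
```

View pics/w21.png

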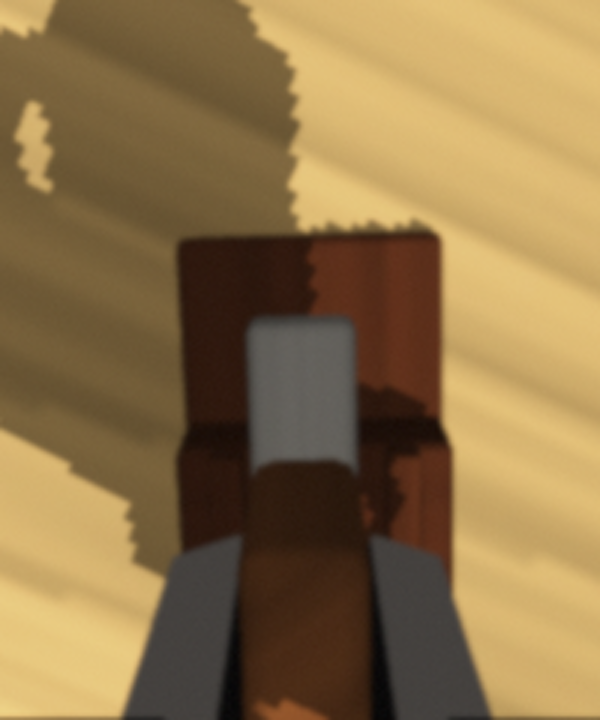

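```bash
python3 -m pendant '[{"dx":-0.0005,"dy":0,"dz":0.001,"ax":0,"ay":0,"az":0},{"dx":-0.0005,"dy":0,"dz":0.002,"ax":0,"ay":0,"az":0},{"dx":-0.0005,"dy":0.0012,"dz":0.002,"ax":-0.2,"ay":0,"az":0},{"dx":-0.0005,"dy":0.0018,"dz":0.002,"ax":-0.2,"ay":0,"az":0},{"dx":-0.0005,"dy":0.0018,"dz":0.002,"ax":-0.2,"ay":0,"az":0}]'
python3 - <<'E'
from h import *
s=st()
save('w22',env.grab_frame('wrist'),(220,100,420,340),3)
E
```

```text
time: 18.33
ee_pos: [0.4489, -0.2496, 0.044]
eef_rot: [[0.906, 0.005, -0.424], [0.424, -0.006, 0.906], [0.002, -1.0, -0.007]]
wrist_force: [-0.2, 1.0, -1.2]
opening: 0.0178
t 18.33 tcp [ 0.4489 -0.2496  0.044 ] zyaw 115.1 tilt [ 0.0018 -1.     -0.0071] F [-0.18  0.98 -1.19] M [ 0.13 -0.09  0.04] open 0.0178 q [-0.68  0.27  1.83 -0.    1.03 -2.68]
```

View pics/w22.png

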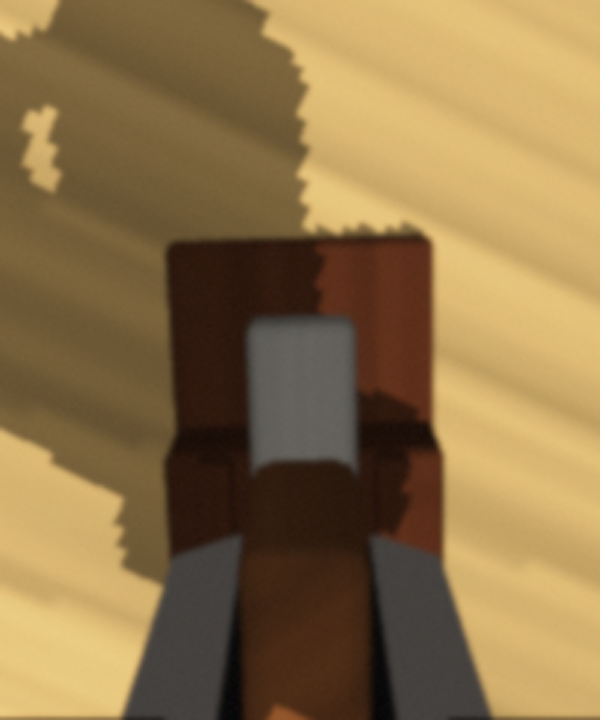

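```bash
python3 -m pendant '[{"dx":0,"dy":0.0008,"dz":0,"ax":0,"ay":0,"az":0},{"dx":0,"dy":0.0008,"dz":0,"ax":0,"ay":0,"az":0}]'; python3 -m pendant '[{"dx":0,"dy":0,"dz":0,"ax":0,"ay":0,"az":0},{"dx":0,"dy":0,"dz":0,"ax":0,"ay":0,"az":0},{"dx":0,"dy":0,"dz":0,"ax":0,"ay":0,"az":0},{"dx":0,"dy":0,"dz":0,"ax":0,"ay":0,"az":0},{"dx":0,"dy":-0.02,"dz":0,"ax":0,"ay":0,"az":0},{"dx":0,"dy":-0.05,"dz":0,"ax":0,"ay":0,"az":0},{"dx":0,"dy":-0.09,"dz":0,"ax":0,"ay":0,"az":0},{"dx":0,"dy":-0.13,"dz":0,"ax":0,"ay":0,"az":0},{"dx":0,"dy":-0.15,"dz":0,"ax":0,"ay":0,"az":0},{"dx":0,"dy":-0.15,"dz":0,"ax":0,"ay":0,"az":0},{"dx":0,"dy":-0.15,"dz":0,"ax":0,"ay":0,"az":0}]' 0.05
python3 - <<'E'
from h import *
s=st()
save('w23',env.grab_frame('wrist'),(270,150,370,290),5);save('s23',env.grab_frame('side'))
save('t23',env.grab_frame('top'))
E
```

```text
time: 18.55
ee_pos: [0.449, -0.2497, 0.044]
eef_rot: [[0.906, 0.004, -0.424], [0.424, -0.005, 0.905], [0.002, -1.0, -0.007]]
wrist_force: [-0.5, 1.0, 4.5]
opening: 0.0175
time: 19.47
ee_pos: [0.4492, -0.2495, 0.1954]
eef_rot: [[0.905, 0.007, -0.424], [0.424, -0.008, 0.905], [0.003, -1.0, -0.01]]
wrist_force: [0.6, 0.9, -1.0]
opening: 0.0502
t 19.47 tcp [ 0.4492 -0.2495  0.1954] zyaw 115.11 tilt [ 0.0032 -0.9999 -0.0101] F [ 0.59  0.92 -1.  ] M [ 0.11 -0.07  0.02] open 0.0502 q [-0.67  0.08  1.71 -0.    1.34 -2.68]
```

View pics/w23.png

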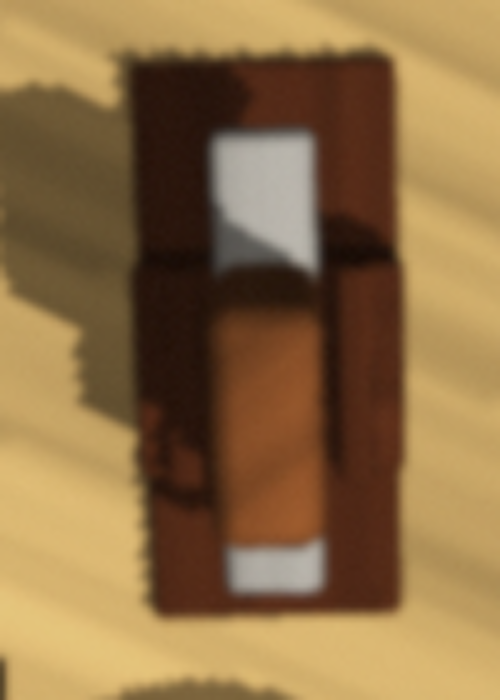

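View pics/t23.png

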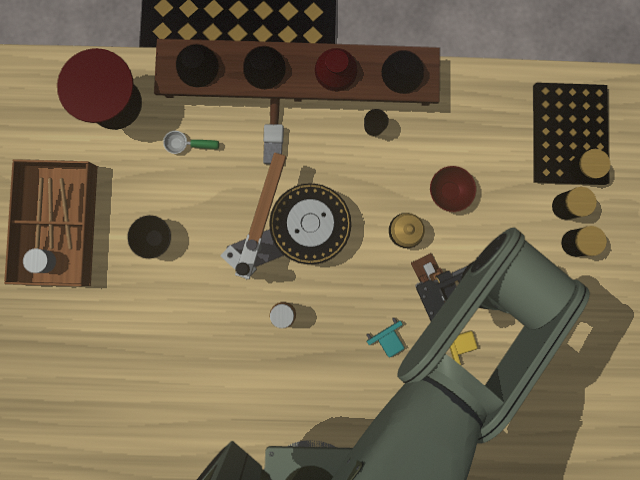

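View pics/s23.png

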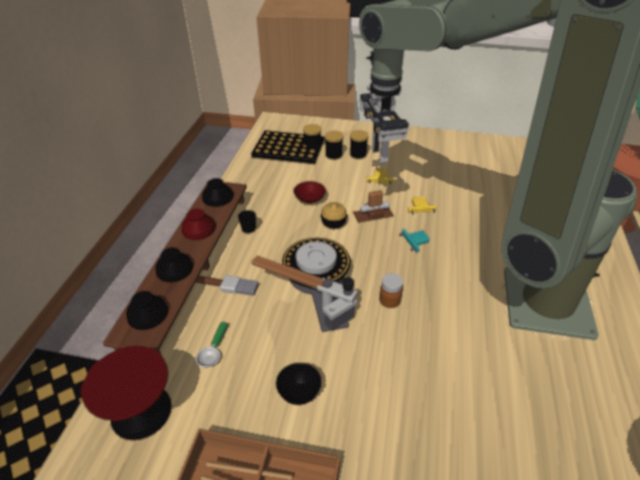

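Run:
```python
from h import *
a=cv2.imread('pics/t23.png');save('t23c',a[:,:,::-1],(205,130,365,290),5)
b=cv2.imread('pics/top0.png')
d=cv2.absdiff(a,b).max(2);cv2.imwrite('pics/diff.png',(d>35).astype(np.uint8)*255)
```

```text
(no output)
```

View pics/t23c.png

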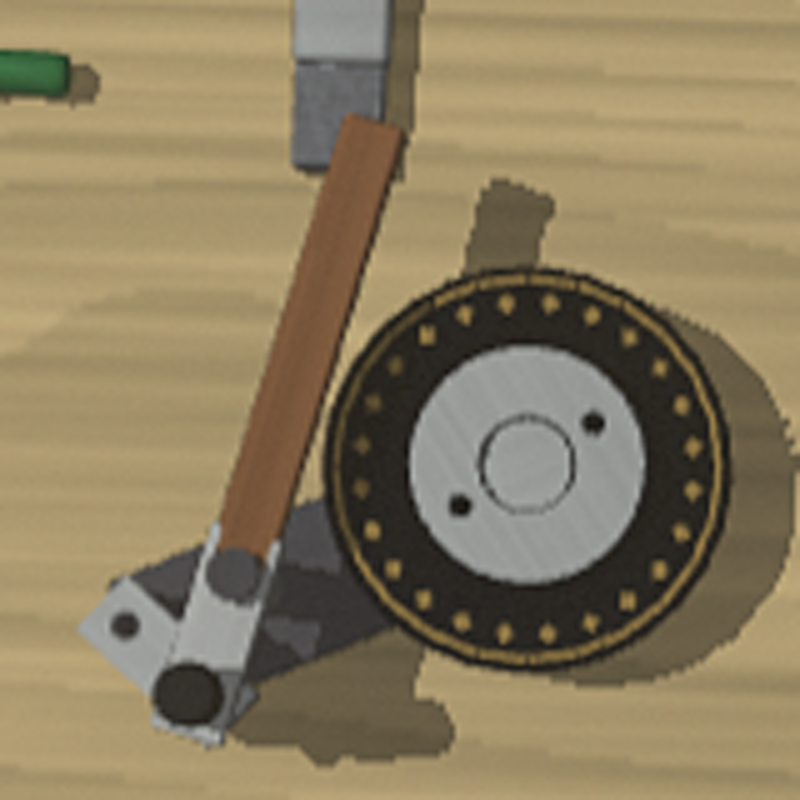

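View pics/diff.png

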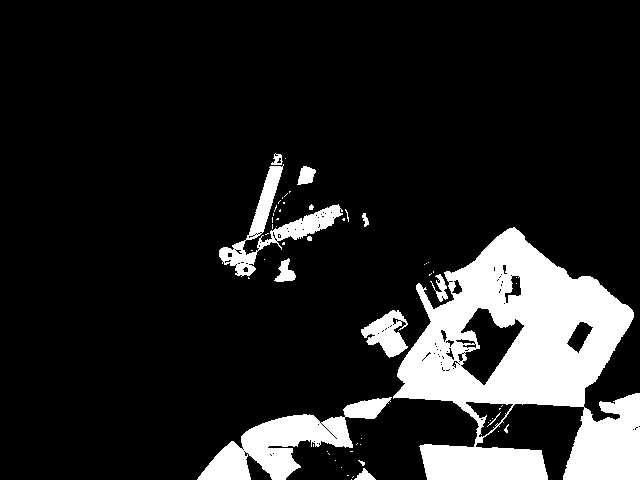

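Run:
```python
from h import *
C=cam('top');f=lambda x,y:(205+x/5,130+y/5)
P=unproj(C,[f(593,423),f(460,505)],.066);d=P[0]-P[1];print(np.linalg.norm(d),np.degrees(np.arctan2(d[1],d[0])))
k=unproj(C,[f(188,693)],.130);p=unproj(C,[f(235,576)],.10);d=(k-p)[0];print(np.linalg.norm(d),np.degrees(np.arctan2(d[1],d[0]))-90-23.84)
for n in ('side0','s23'):
    im=cv2.imread(f'pics/{n}.png')
    print(n,im.shape)
```

```text
0.06373864052044216 -56.658375160182835
0.057289293014841036 50.60145779520141
side0 (480, 640, 3)
s23 (480, 640, 3)
```

```bash
python3 -c "
from h import *
st();print(env.sign_off())"
```

```text
t 19.62 tcp [ 0.4471 -0.2479  0.1917] zyaw 115.11 tilt [-3.e-04 -1.e+00 -3.e-03] F [ 0.38 -0.3  -0.51] M [ 0.08 -0.14 -0.02] open 0.05 q [-0.67  0.08  1.71 -0.    1.34 -2.68]
the job is handed in; nothing more can be done
None
```

The plaque is locked on the wheel and the job was handed in at 19.6 s with the robot touching nothing, but three look-alikes are no longer lying as they did at the start.

- **Hand rest:** I lifted the plunger about 11 mm, swung the rest 0.90 rad to the clear hole and lowered the plunger in. The spring force fell away and the gripper came back down to the height at which it had first gripped the knob. The top picture puts the rest at about 0.88 rad; the wrist picture gave about 0.90.
- **Lock ring:** The spanner's pins went fully in without resistance, and the ring then turned clockwise. The torque jumped from 0.22 to over 1 N m, which I took as the hard stop. The holes moved from about −1.4° to about −56.5°, roughly 0.96 rad; the joint value itself could not be read, so the stop is inferred from the torque. The spanner twisted a few degrees in the grip at the stop. I backed off inside the pin play, and the ring measured −56.2° to −56.7° in all three cameras afterwards.
- **Spanner:** It is back in its stand between the lips, within about 1 mm of how it lay.
- **Other pieces:** In the before-and-after top pictures the named bystanders that are in clear view have not moved.
- **Failed check:** The turquoise and the yellow look-alikes were standing at the start but lay tipped over in later pictures. I had not gone near them and felt no contact, so they probably fell over by themselves, but I did not see it happen. I left them as they were.

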